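# Pick out the gear that matches the master and punch its inspection mark

## Task

Set the wrong gear that was left on the round marking block aside on the middle of the cork mat, flat and hub up; then find the loose gear with the same number of teeth as the master gear fixed on the gauge plate and lay it flat, hub up, in the middle of the block. Take the round-handled spring-loaded punch from its rack and, holding it upright, press its tip squarely on the middle of that gear's small round pad until the plunger has gone in about 6.5 mm, hold it steady for about a second without bottoming it, lift it straight off without sliding the tip, and hang it back upright in its rack slot. Leave the matching gear on the block, and do not disturb the third gear, the square-handled punch or the things standing around.

Things in the scene. Friction and masses are not known exactly. Their poses are not given: they have to be found in the camera images.
- gear_22: Loose gear with 22 teeth, 60 mm over the tooth tips, lying hub up on the bench. Flat toothed disc 9 mm thick with a round hub on top (18 mm diameter, 14 mm tall, dark bore), 23 mm in all. Origin: centre of the underside; z up through the hub; x points from the axis to the round marking pad. Plain steel, 90 to 190 g. The pad centre is 18 mm from the axis.
- gear_22_pad (a point): Centre of the top face of the 22-tooth gear's round marking pad: 10 mm diameter, raised 1 mm above the disc, so 10 mm above the gear's underside; 18 mm from the gear's axis.
- gear_18: Loose gear with 18 teeth, 50 mm over the tooth tips, lying hub up on the marking block at the start. Flat toothed disc 9 mm thick with a round hub on top (18 mm diameter, 14 mm tall, dark bore), 23 mm in all. Origin: centre of the underside; z up through the hub; x points from the axis to the round marking pad. Plain steel, 90 to 190 g.
- gear_26: Loose gear with 26 teeth, 70 mm over the tooth tips, lying hub up on the bench. Flat toothed disc 9 mm thick with a round hub on top (18 mm diameter, 14 mm tall, dark bore), 23 mm in all. Origin: centre of the underside; z up through the hub; x points from the axis to the round marking pad. Plain steel, 90 to 190 g.
- master_center (a point): Centre of the master gear (22 teeth, 60 mm over the tips), 18 mm above the bench on the fixed square gauge plate (70 x 70 x 8 mm, aluminium). Its post and hub rise to 38 mm above the bench. Only for comparison; fixed.
- mat_top (a point): Centre of the top face of the cork mat, a fixed square 75 x 75 mm, 3 mm thick, on the bench between the robot and the block.
- block_top (a point): Centre of the flat top of the marking block: a fixed round dark steel block, 80 mm diameter, 25 mm high, with a circle of 65 mm diameter scribed on top. This point is at its top face. A tall spray booth stands at the left rear of the bench (about x above 0.6, y above 0.1): keep the arm clear of it, also when coming in from the left.
- rack: Fixed aluminium punch rack, 55 x 150 mm, 65 mm high. Origin: under its middle at bench level; y runs along the row of two slots (at y = +32 and -32 mm), which open to -x (the front). Each slot is 16 mm wide, closed 8 mm behind the slot point and open in front. The slotted top plate is 5 mm thick, top face at 65 mm, with 52 mm free below it.
- slot_a (a point): Where a punch hangs in the slot on the rack's +y side: centre of the punch axis, at the top face of the rack's plate (65 mm above the bench). A punch can be lifted straight up out of it and lowered straight down into it.
- slot_b (a point): The same point of the slot on the rack's -y side.
- punch: Spring-loaded marking punch, 150 g, hanging upright in either slot. Origin: centre of the underside of its collar (27 mm diameter, 6 mm thick), which rests on the rack; z up its axis. Round handle 22 mm diameter from 6 to 68 mm above the origin, with light bands; dome top at 75 mm. Below: nose 11 mm diameter, 14 mm long, then a thin plunger with its flat tip 44 mm below the origin.
- punch_tip (a point): Centre of the flat tip (7 mm diameter) of the marking punch's plunger; 44 mm below the punch's origin when not pressed; it moves up the axis with the plunger.
- punch_die (a joint): How far the marking punch's plunger is pressed in (m): 0 when free, 0.012 at its stop. The spring gives about 2 N at first touch and 1 N more for every mm (about 8.5 N at 6.5 mm).
- setting_punch: Another punch, hanging in the other slot: the same collar, but a square 20 mm handle with a flat top (62 mm above its origin, which is the centre of its collar's underside) and a thick short foot. Not to be used or moved.
- dropper_bottle: Bystander: small dropper bottle, 26 mm diameter, 75 mm tall, standing near the block. Origin: centre of its underside.
- wood_offcut: Bystander: wood offcut, 31 x 43 x 30 mm, near the block. Origin: centre of its underside.
- paint_pot: Bystander: small paint jar, 44 mm diameter, 46 mm tall, standing among the loose gears. Origin: centre of its underside.
- tape_roll: Bystander: roll of masking tape lying flat, 96 mm diameter, 25 mm high. Origin: centre of its underside.

How it is judged:
On the way, in this order (a step that is already met when the one before it is completed fails the run):
1. the 18-tooth gear lies flat on the cork mat, hub up, within 22 mm of its middle, let go (horizontal distance between gear_18 and mat_top below 0.022 m and distance between gear_18 and mat_top below 0.023 m and angle between gear_18's own z axis and vertical below 0.06 rad and contact force between the fingers and gear_18 below 0.2 N), for 0.2 s.
2. the 22-tooth gear lies flat in the middle of the block (within 10 mm), hub up, let go (horizontal distance between gear_22 and block_top below 0.01 m and distance between gear_22 and block_top below 0.0125 m and angle between gear_22's own z axis and vertical below 0.06 rad and contact force between the fingers and gear_22 below 0.2 N), for 0.2 s.
3. the punch is pressed on the gear's pad: tip within 4 mm of the pad's centre, upright within 0.08 rad, plunger in by 4 to 9 mm, held for 0.6 s (horizontal distance between punch_tip and gear_22_pad below 0.004 m and angle between punch's own z axis and vertical below 0.08 rad and value of joint punch_die between 0.004 and 0.009 m and contact force between punch and gear_22 above 3 N), for 0.6 s.
4. the punch is lifted off, 20 mm above the pad, the gear still in place (horizontal distance between gear_22 and block_top below 0.01 m and distance between gear_22 and block_top below 0.0125 m and angle between gear_22's own z axis and vertical below 0.06 rad and z of punch_tip in the frame of gear_22_pad above 0.02 m), for 0.1 s.
At the end, for the whole second after the job is handed in: The 22-tooth gear lies flat, hub up, within 10 mm of the block's middle, the 18-tooth gear flat, hub up, within 22 mm of the mat's middle, and the marking punch hangs upright (within 0.1 rad) in a rack slot, within 8 mm sideways and 10 mm in all; all at rest (horizontal distance between gear_22 and block_top below 0.01 m and distance between gear_22 and block_top below 0.0125 m and angle between each of gear_22, gear_18's own z axis and vertical below 0.06 rad and horizontal distance between gear_18 and mat_top below 0.022 m and distance between gear_18 and mat_top below 0.023 m and linear speed of each of gear_18, gear_22, punch below 0.02 m/s and ((horizontal distance between punch and slot_a below 0.008 m and distance between punch and slot_a below 0.01 m) or (horizontal distance between punch and slot_b below 0.008 m and distance between punch and slot_b below 0.01 m)) and angle between punch's own z axis and vertical below 0.1 rad); the robot touches nothing.
It fails at once if the punch presses on the gear with its tip more than 5 mm from the pad's centre (missed or slid) (contact force between punch and gear_22 above 1.5 N and horizontal distance between punch_tip and gear_22_pad above 0.005 m).
It fails at once if the punch presses on the gear while tilted more than 0.14 rad (contact force between punch and gear_22 above 1.5 N and angle between punch's own z axis and vertical above 0.14 rad).
It fails at once if the plunger is bottomed (pressed in more than 11 mm) (value of joint punch_die above 0.011 m).
It fails at once if the 26-tooth gear, the dropper bottle, the paint jar, the wood offcut or the tape roll is moved more than 20 mm, or the square-handled punch more than 15 mm (distance of any of gear_26, dropper_bottle, paint_pot, wood_offcut, tape_roll from where it was at the start of the episode above 0.02 m or distance of setting_punch from where it was at the start of the episode above 0.015 m).
It also fails if it takes over 72 s, if anything falls off the work surface, if the arm or the gripper's body presses on something with over 40 N, if the wrist force passes 120 N, or if a joint passes its speed limit or range.

## Robot

A 7-joint arm with a two-finger parallel gripper is mounted at the origin on a cart in front of the work surface, level with it; the furniture and walls round the work are solid. World frame = base frame: x ahead of the robot, y to its left, z up, the work surface at z = 0. Lengths are in m, angles in rad, forces in N, time in s.
With the tool pointing down it reaches from about 0.4 to 0.925 m from the base axis. Payload 4.1 kg.
Tool frame: the origin (TCP) lies on the centre line of the jaws, within the pads' length; the fingertips stand 8 mm ahead of it and the grasp point (between the pads) lies 11 mm behind it; z points along the fingers, y is the direction in which the jaws open and shut (so a half turn about z gives the same grasp; the last joint's range is limited). The gripper opens to 85 mm and grips with 20 to 120 N. Pads are 22 mm wide; open, the fingers measure 114 mm over their backs; the gripper's body (76 mm by 85 mm) begins 54 mm behind the grasp point. The pads swing forward as they close: fully open they stand 13 mm farther back than shut.
Start: joints at [-1.38, 0.398, 0.045, 1.537, -0.019, 1.207, -0.051], TCP at [0.186, 0.623, 0.239] pointing down, gripper open.
Joint ranges: [-2.82, 2.82], [-0.49, 2.23], [-1.37, 1.46], [0, 2.46], [-1.36, 4.5], [0.23, 2], [-2.94, 2.94]. Speed limits (rad/s): [2.57, 2.57, 3.14, 3.14, 3.14, 3.14, 3.14].

## Interface

Orientations are given as a unit quaternion [w, x, y, z].
In Python, from rig import arm, read_camera gives the robot as it stands.
- The arm moves only by the tool play_rows, never from a script. Its argument "plan" is a list of rows, each a list of 3 entries, a list of its own where there are three numbers: the shift along the tool's x, y, z scaled (see below), then the turn about the tool's z scaled (see below), then the gripper command: -1 is shut, 1 is fully open, values between are in proportion. A call has 1 to 10 rows; each row shifts and turns the commanded pose from where the row before left it, along the tool's axes as they then stand; what a row does not reach is not made up. The controller multiplies each number of a shift by 0.2 m and each number of a turn by 90 degrees. A row lasts 1/8 s, in which the tool goes at most 62.5 mm and 10.7 degrees, less where a joint would pass 70% of its speed; a pose out of reach is approached as far as the arm can. A call with a number of a shift or a turn outside -1 to 1 is refused whole. A call with a gripper value outside its range is refused whole. The fingers move at their own pace and stop on an object; the grip force is fixed at half the most. Time passes only in rows, so rows that do not move let the fingers close. It gives the time, the measured TCP pose, the force and the opening at its end, in the units of the state.
- arm.read_state(): the state, without advancing time (a new reading comes with each control period).
- read_camera(name): name is "scene" or "top" or "wrist"; returns a dict with "pixels" (480x640x3 uint8, red, green, blue), "fov_y" (degrees; the focal length in pixels is half the picture's height over the tangent of half this angle, whatever the lens; pixels are square), "cx", "cy" (the principal point, pixels), "k1" (the pictures are not rectified: a ray, as slopes to the right and down, at radius r is drawn at 1 + k1 r^2 times it, then the intrinsics apply), "position" and "orientation" of the camera in the world; the wrist camera has in their place "tool_from_camera" (4x4, takes a point from camera to tool coordinates, whose origin is the TCP and whose axes are the flange's). Camera axes: x right, y down, z forward; pixel columns grow to the right and rows downward; lengths in m; the calibration is good to about 2 mm. A picture is of the moment at which its call begins: read the wrist's pose just before it. There is no depth.
- arm.sign_off(): hands the job in, once; it reports no verdict.
The state is a dict: "t": time; "joint_positions": joint angles; "joint_velocities": joint speeds; "effort": joint torques, N m; "position": TCP position; "ee_rot": TCP orientation; "ft_force": force on the tool from outside, world axes, zero at the start; "wrist_torque": the same for the moment, N m; "finger_gap": opening from 0.0 (shut) to 1.0 (fully open).
Only numpy, scipy, OpenCV 4.12 (cv2) and the standard library are available. Lean on these libraries where they do the work, as an engineer would, in place of code of your own. Each camera call takes 0.05 s, during which the arm holds its last target.

## Working session

There is one attempt and no reset: what is moved stays moved. The work goes in short steps, Python scripts to look and compute and a tool call to move; the robot and the scene stay as the last step left them, time stands still between calls to the robot, and variables do not carry over. Pictures are saved under pics/ and viewed, and the job is handed in when it is done.

Besides the shell and the picture viewer there is one more tool, called after ">>>" as name(argument=value, ...), one argument or row to a line, values as JSON. play_rows: Moves the arm, as the interface text tells. Its arguments: {"type":"object","properties":{"plan":{"type":"array","items":{"type":"array"}}},"required":["plan"]}

```bash
ls; mkdir -p pics
python3 - <<'E'
from rig import arm, read_camera
import cv2
s=arm.read_state(); print(s)
for n in ["scene","top","wrist"]:
    c=read_camera(n); cv2.imwrite(f"pics/{n}0.png",c["pixels"][:,:,::-1])
    print(n,{k:v for k,v in c.items() if k!="pixels"})
E
```

```text
pics
{'t': 0.0, 'joint_positions': array([-1.37998521,  0.39920223,  0.0450286 ,  1.5378673 , -0.01870223,
        1.20689907, -0.05066191]), 'joint_velocities': array([ 6.84930687e-04,  1.14625985e-03,  7.67998465e-04,  6.28899871e-04,
        4.24414744e-06, -1.55115075e-03, -1.29900339e-03]), 'effort': array([-6.32293122e-04, -4.75118673e+01,  1.36439536e+00, -2.54224992e+01,
        1.15141566e-02,  9.23295796e-03,  7.09141439e-07]), 'position': array([0.18555031, 0.62231372, 0.23826238]), 'ee_rot': array([-7.57081781e-05,  1.44322491e-01,  9.89530224e-01, -9.74313094e-04]), 'ft_force': array([ 0.37308765, -0.49082272,  1.32885443]), 'wrist_torque': array([-0.02165278,  0.00219228, -0.01808363]), 'finger_gap': 0.9967841567178675}
scene {'fov_y': 48.7092676242075, 'cx': 311.4292685701645, 'cy': 234.398096957183, 'k1': 0.015302729226031783, 'position': array([-0.54022004,  0.60997038,  0.61551796]), 'orientation': array([ 0.27508724, -0.4078032 ,  0.73483518, -0.46694842])}
top {'fov_y': 44.04939669195901, 'cx': 324.27316391786775, 'cy': 245.8678644740324, 'k1': -0.12275121317188573, 'position': array([ 3.01827174e-01, -1.26470506e-03,  1.38759501e+00]), 'orientation': array([-0.04311026,  0.71477117, -0.69563794,  0.05771942])}
wrist {'fov_y': 59.578134470064136, 'cx': 323.1004691009573, 'cy': 246.0469640712694, 'k1': -0.07388192926239978, 'tool_from_camera': array([[-9.49671003e-04, -9.64336255e-01, -2.64678455e-01,
         6.76338019e-02],
       [ 9.99999536e-01, -9.59071066e-04, -9.37120518e-05,
         3.51619676e-05],
       [-1.63475519e-04, -2.64678421e-01,  9.64336719e-01,
        -1.34495354e-01],
       [ 0.00000000e+00,  0.00000000e+00,  0.00000000e+00,
         1.00000000e+00]])}
```

View pics/scene0.png

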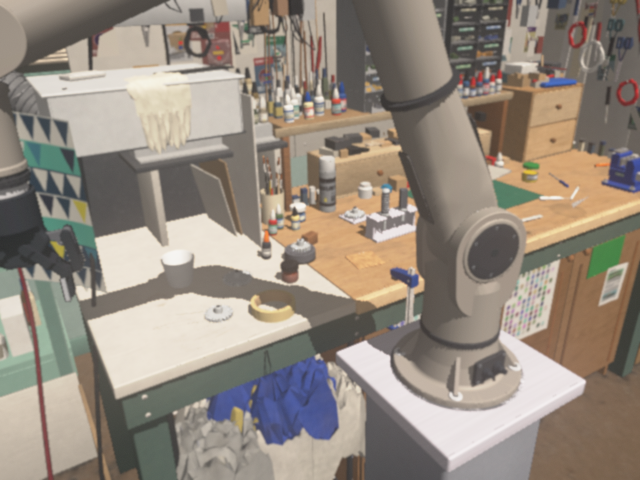

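View pics/top0.png

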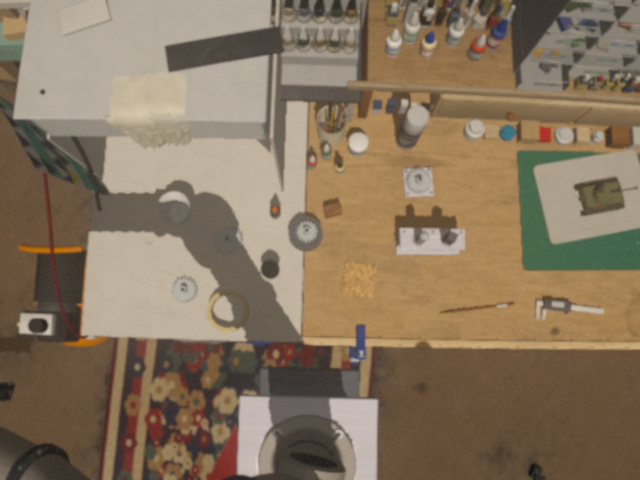

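View pics/wrist0.png

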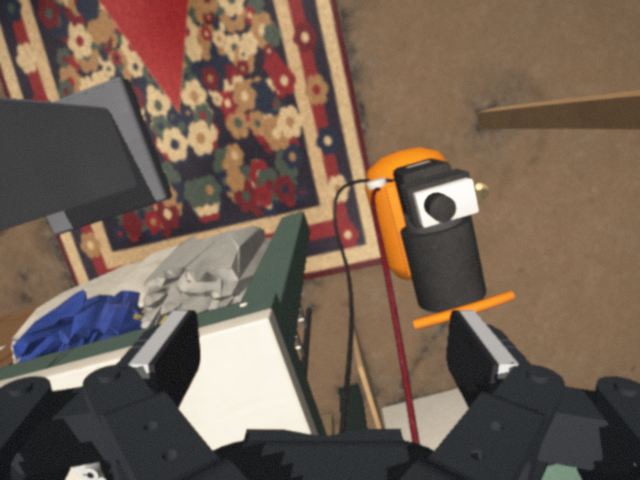

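The top view shows the block with a gear at (305,232), and loose gears at (229,240) in shadow and (184,288). The paint pot is at (270,267), tape (228,309), mat (360,280), rack (430,240) and gauge (418,181). Next I'll write helpers and zoom in.

```bash
cat > h.py <<'E'
import numpy as np, cv2
from rig import arm, read_camera
from scipy.spatial.transform import Rotation as R
def q2R(q): return R.from_quat([q[1],q[2],q[3],q[0]]).as_matrix()
def cam(name):
    s=arm.read_state(); c=read_camera(name)
    if name=="wrist":
        T=np.eye(4);T[:3,:3]=q2R(s["ee_rot"]);T[:3,3]=s["position"]
        M=T@np.array(c["tool_from_camera"]); c["R"]=M[:3,:3]; c["p"]=M[:3,3]
    else: c["R"]=q2R(c["orientation"]); c["p"]=np.array(c["position"])
    c["f"]=240/np.tan(np.radians(c["fov_y"]/2)); return c
def p2w(c,u,v,z):
    xd=np.array([(u-c["cx"])/c["f"],(v-c["cy"])/c["f"]]); x=xd.copy()
    for _ in range(30): x=xd/(1+c["k1"]*(x@x))
    d=c["R"]@np.array([x[0],x[1],1]); return c["p"]+d*(z-c["p"][2])/d[2]
def w2p(c,P):
    q=c["R"].T@(np.array(P)-c["p"]); x=q[:2]/q[2]; x=x*(1+c["k1"]*(x@x))
    return np.array([c["cx"],c["cy"]])+c["f"]*x
def crop(c,name,x0,y0,x1,y1,s):
    im=c["pixels"][y0:y1,x0:x1,::-1]; cv2.imwrite("pics/"+name,cv2.resize(im,None,fx=s,fy=s,interpolation=cv2.INTER_CUBIC))
def st():
    s=arm.read_state(); r=q2R(s["ee_rot"]); print("t",round(s["t"],2),"pos",s["position"].round(4),"x",r[:,0].round(3),"y",r[:,1].round(3),"z",r[:,2].round(3),"f",s["ft_force"].round(2),"gap",round(s["finger_gap"],3)); return s
E
python3 - <<'E'
from h import *
c=cam("top"); crop(c,"t1.png",150,170,310,330,3.7); crop(c,"t2.png",290,150,480,310,3.7)
for n,u,v,z in [("block/g18",305,231,.048),("gshadow",229,240,.015),("gleft",184,288,.015),("tape",228,309,.025),("pot",270,267,.046),("drop",275,207,.07),("wood",332,208,.03),("mat",360,280,.003),("gauge",418,181,.018),("cup",174,206,0.06),("rack",430,240,.065)]:
    print(n,p2w(c,u,v,z).round(3))
E
```

```text
block/g18 [0.528 0.018 0.048]
gshadow [0.507 0.196 0.015]
gleft [0.391 0.296 0.015]
tape [0.346 0.19  0.025]
pot [0.443 0.095 0.046]
drop [0.577 0.088 0.07 ]
wood [ 0.587 -0.043  0.03 ]
mat [ 0.423 -0.113  0.003]
gauge [ 0.662 -0.247  0.018]
cup [0.575 0.32  0.06 ]
rack [ 0.513 -0.266  0.065]
```

View pics/t1.png

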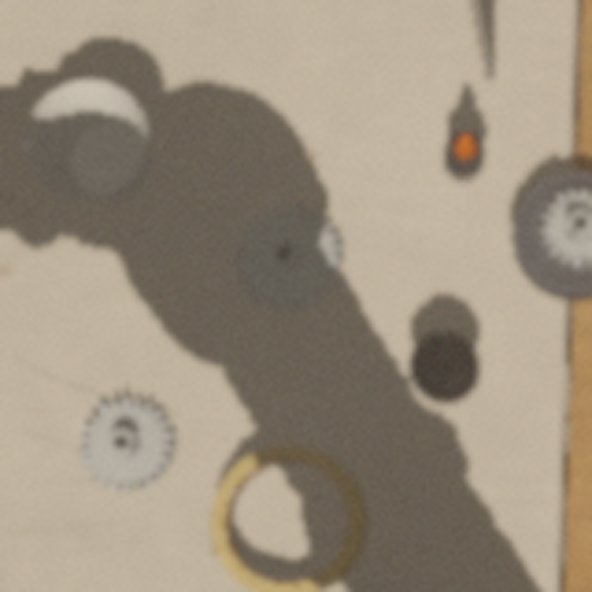

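View pics/t2.png

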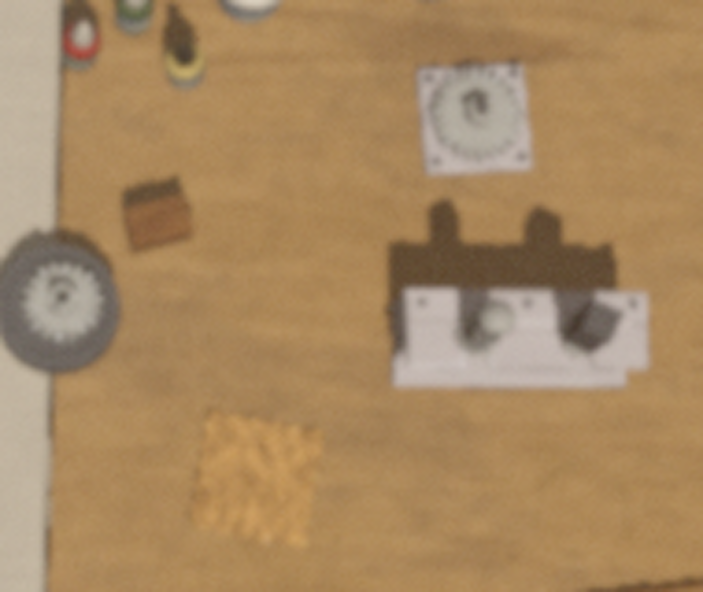

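>>> play_rows(
  plan=[
    [[0,0,0],-0.092,1],
    [[0,0,0],-0.092,1],
    [[-0.134,-0.208,0.02],0,1],
    [[-0.134,-0.208,0.02],0,1],
    [[-0.134,-0.208,0.02],0,1],
    [[-0.134,-0.208,0.02],0,1],
    [[-0.134,-0.208,0.02],0,1],
    [[-0.134,-0.208,0.02],0,1],
    [[-0.134,-0.208,0.02],0,1],
    [[-0.134,-0.208,0.02],0,1],
  ],
)

```text
t: 1.45
position: [0.4005, 0.2885, 0.2072]
ee_rot: [0.0, 0.0, 1.0, 0.0]
ft_force: [1.5, 0.5, 0.4]
finger_gap: 1.002
```

Run:
```python
from h import *
st(); c=cam("wrist"); crop(c,"w1.png",0,0,640,480,1.25); st()
```

```text
t 1.45 pos [0.4005 0.2885 0.2072] x [-1.     0.001 -0.   ] y [0.001 1.    0.   ] z [ 0.  0. -1.] f [1.48 0.46 0.36] gap 1.002
t 1.5 pos [0.4045 0.2808 0.2068] x [-1.     0.01  -0.002] y [ 0.01   1.    -0.005] z [ 0.002 -0.005 -1.   ] f [ 1.85 -5.26  0.23] gap 0.998
```

View pics/w1.png

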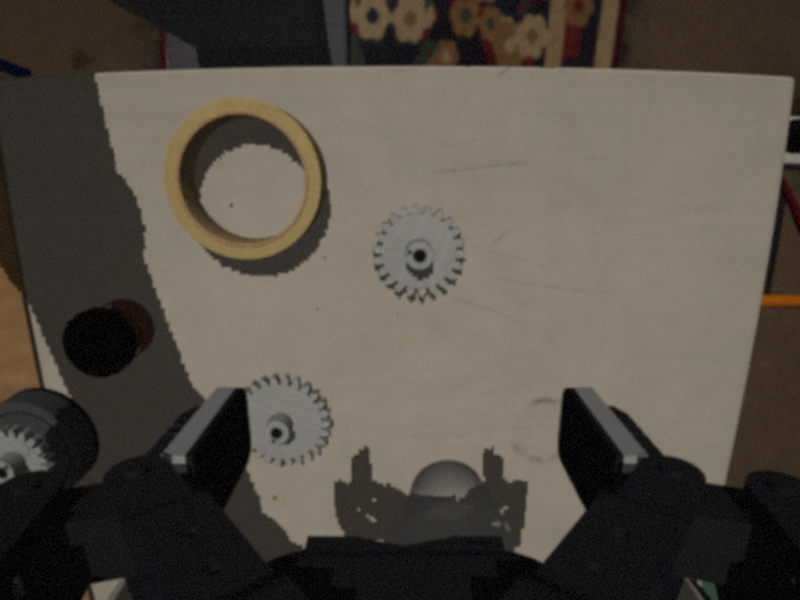

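The view shows two loose gears at (420,250) and (285,420), with the tape roll at (245,180). The arm is still settling, so I'll let it stop and zoom in to count teeth.

>>> play_rows(
  plan=[
    [[0,0,0],0,1],
    [[0,0,0],0,1],
  ],
)

```text
t: 1.75
position: [0.3992, 0.2912, 0.2074]
ee_rot: [-0.0, -0.001, 1.0, 0.0]
ft_force: [-0.2, 0.0, 1.0]
finger_gap: 0.999
```

Run:
```python
from h import *
st(); c=cam("wrist"); crop(c,"w2.png",270,140,400,260,5); crop(c,"w2b.png",180,280,300,390,5); st()
import pickle; pickle.dump(c,open("c2.pkl","wb"))
```

```text
t 1.75 pos [0.3992 0.2912 0.2074] x [-1.    -0.001  0.   ] y [-0.001  1.     0.001] z [-0.     0.001 -1.   ] f [-0.21  0.05  1.02] gap 0.999
t 1.8 pos [0.3991 0.2914 0.2073] x [-1.    -0.002  0.   ] y [-0.002  1.     0.001] z [-0.     0.001 -1.   ] f [ 0.25  0.54 -0.66] gap 1.006
```

View pics/w2.png

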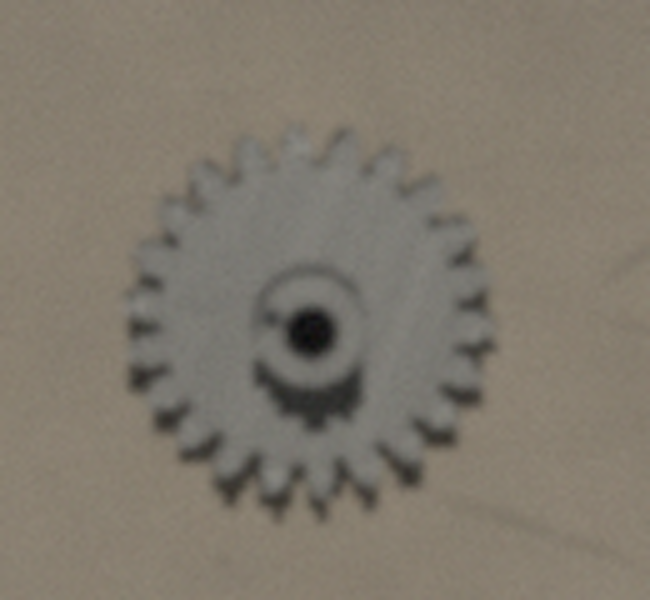

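View pics/w2b.png

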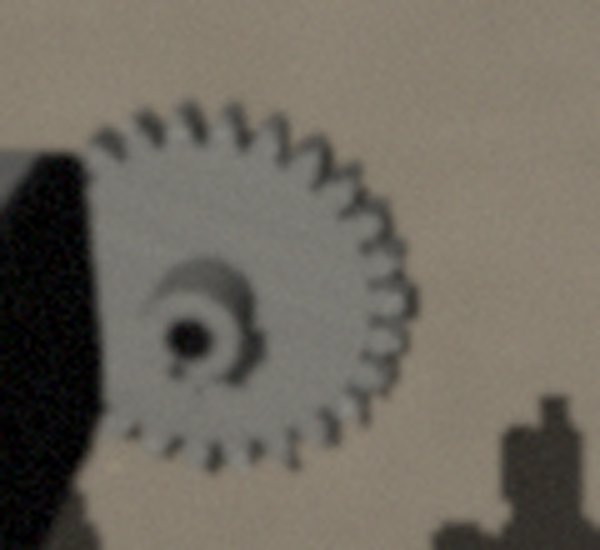

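Counting the teeth on the gear at (420,250) gives 22, so it's the match. Its pad is low contrast, so I'll enhance the image.

```bash
cat >> h.py <<'E'
def rect(c,x,y,z,half=0.045,n=600):
    # overhead rectified view: image right=-Y world, up=+X world
    g=np.linspace(-half,half,n); mp=np.zeros((n,n,2),np.float32)
    X=x-g; Y=y-g
    d=np.stack(np.broadcast_arrays(X[:,None],Y[None,:],np.full((n,n),z)),-1)-c["p"]
    q=d@c["R"]; s=q[...,:2]/q[...,2:]; s=s*(1+c["k1"]*(s**2).sum(-1,keepdims=True))
    m=(s*c["f"]+[c["cx"],c["cy"]]).astype(np.float32)
    return cv2.remap(c["pixels"][:,:,::-1].copy(),m[...,0],m[...,1],cv2.INTER_CUBIC)
def enh(im,lo=3,hi=97):
    g=cv2.GaussianBlur(cv2.cvtColor(im,cv2.COLOR_BGR2GRAY),(0,0),3).astype(float)
    a,b=np.percentile(g,[lo,hi]); return np.clip((g-a)/(b-a)*255,0,255).astype(np.uint8)
E
python3 - <<'E'
from h import *
import pickle
c=pickle.load(open("c2.pkl","rb"))
h=p2w(c,270+310/5,140+328/5,.023); print("hubtop",h)
im=rect(c,h[0],h[1],.009); g=enh(im,15,90); cv2.imwrite("pics/r2.png",np.hstack([cv2.resize(g,(400,400)),cv2.resize(enh(im,30,80),(400,400))]))
E
```

```text
hubtop [0.38686806 0.2983675  0.023     ]
```

View pics/r2.png

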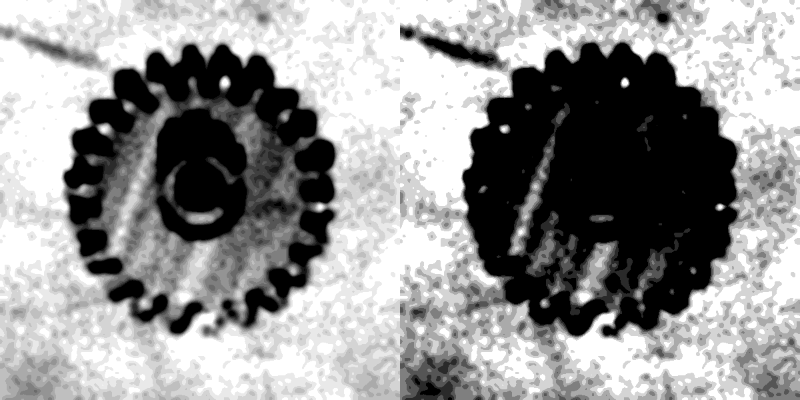

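>>> play_rows(
  plan=[
    [[-0.11,-0.2275,0.03],0,1],
    [[-0.11,-0.2275,0.03],0,1],
    [[-0.11,-0.2275,0.03],0,1],
    [[-0.11,-0.2275,0.03],0,1],
    [[-0.11,-0.2275,0.03],0,1],
    [[-0.11,-0.2275,0.03],0,1],
    [[0,0,0],0,1],
    [[0,0,0],0,1],
    [[0,0,0],0,1],
  ],
)

```text
t: 2.92
position: [0.5314, 0.0193, 0.1713]
ee_rot: [-0.0, -0.002, 1.0, 0.001]
ft_force: [-0.3, 0.0, 0.7]
finger_gap: 1.001
```

Run:
```python
from h import *
st(); c=cam("wrist"); crop(c,"w3.png",0,0,640,480,1.25); st()
import pickle; pickle.dump(c,open("c3.pkl","wb"))
```

```text
t 2.92 pos [0.5314 0.0193 0.1713] x [-1.    -0.003  0.   ] y [-0.003  1.     0.001] z [-0.     0.001 -1.   ] f [-0.33  0.03  0.72] gap 1.001
t 2.98 pos [0.5314 0.019  0.1714] x [-1.    -0.003  0.   ] y [-0.003  1.     0.001] z [-0.     0.001 -1.   ] f [-0.15 -0.14 -0.47] gap 1.002
```

View pics/w3.png

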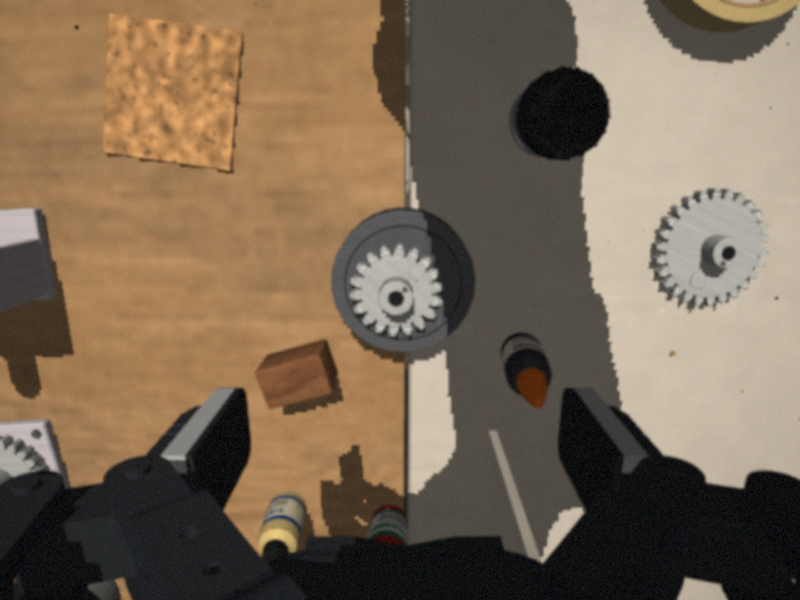

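The block is at (403,280), the 18-tooth gear hub at (396,297), the mat at (173,93), the paint pot at (562,113), the dropper at (525,365) and the wood at (300,375). I'll measure these more closely.

Run:
```python
from h import *
import pickle
c=pickle.load(open("c3.pkl","rb"))
f=1/1.25
cs=[p2w(c,u*f,v*f,.003) for u,v in [(109,14),(243,33),(232,172),(104,155)]]
print("mat",np.mean(cs,0), np.degrees(np.arctan2(*(cs[1]-cs[0])[[0,1]])), [np.linalg.norm(cs[i]-cs[i-1]).round(4) for i in range(4)])
h=p2w(c,396*f,297.5*f,.048); print("hub",h)
im=rect(c,.528,.018,.025,.05); 
cv2.imwrite("pics/r3.png",im)
for n,u,v,z in [("pot",562,113,.046),("drop",532,400,.075),("wood",300,375,.03),("g26hub",728,253,.023)]: print(n,p2w(c,u*f,v*f,z).round(3))
```

```text
mat [ 0.42507157 -0.10937422  0.003     ] 9.47462521480934 [np.float64(0.0758), np.float64(0.0748), np.float64(0.0742), np.float64(0.0749)]
hub [0.52928929 0.01562301 0.048     ]
pot [0.439 0.094 0.046]
drop [0.573 0.082 0.075]
wood [ 0.579 -0.039  0.03 ]
g26hub [0.509 0.202 0.023]
```

View pics/r3.png

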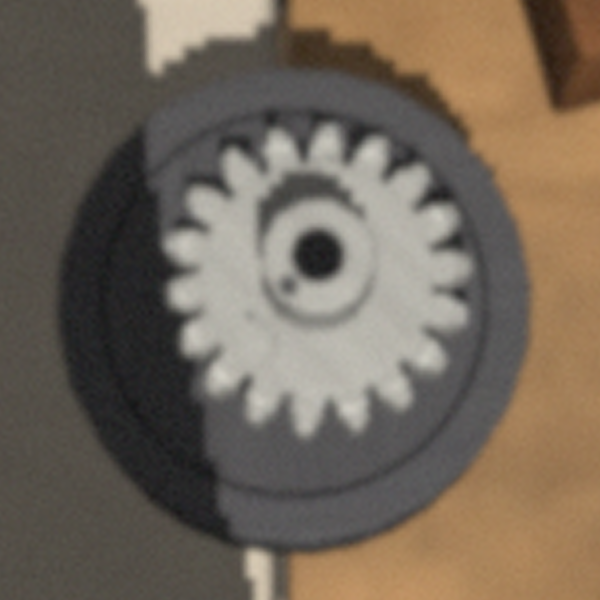

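>>> play_rows(
  plan=[
    [[0.01,-0.017,0.15],0,0.3],
    [[0,0,0.2],0,0],
    [[0,0,0.2],0,0],
    [[0,0,0.085],0,0],
    [[0,0,0],0,0],
    [[0,0,0],0,-1],
    [[0,0,0],0,-1],
    [[0,0,0],0,-1],
    [[0,0,0],0,-1],
  ],
)

```text
t: 4.1
position: [0.5312, 0.0137, 0.0461]
ee_rot: [0.002, 0.0, 1.0, 0.001]
ft_force: [-0.1, 0.6, 6.9]
finger_gap: 0.169
```

Run:
```python
from h import *
st(); c=cam("wrist"); crop(c,"w4.png",160,160,480,400,2.4)
```

```text
t 4.1 pos [0.5312 0.0137 0.0461] x [-1.     0.001 -0.003] y [0.001 1.    0.001] z [ 0.003  0.001 -1.   ] f [-0.14  0.59  6.93] gap 0.169
```

View pics/w4.png

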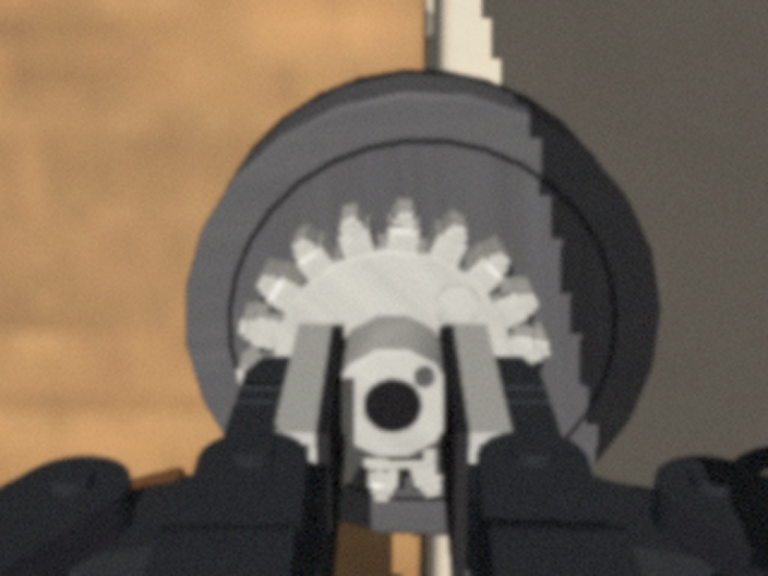

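>>> play_rows(
  plan=[
    [[0,0,-0.1],0,-1],
    [[0,0,-0.2],0,-1],
    [[0,0,-0.2],0,-1],
    [[0.13,-0.156,0],0,-1],
    [[0.13,-0.156,0],0,-1],
    [[0.13,-0.156,0],0,-1],
    [[0.13,-0.156,0],0,-1],
    [[0,0,0.15],0,-1],
    [[0,0,0],0,-1],
    [[0,0,0],0,-1],
  ],
)

```text
t: 5.4
position: [0.4264, -0.111, 0.115]
ee_rot: [0.001, -0.0, 1.0, -0.0]
ft_force: [0.1, -0.1, -1.1]
finger_gap: 0.171
```

Run:
```python
from h import *
st(); c=cam("wrist"); crop(c,"w5.png",0,0,640,480,1.25)
import pickle; pickle.dump(c,open("c5.pkl","wb"))
```

```text
t 5.4 pos [ 0.4264 -0.111   0.115 ] x [-1.    -0.    -0.001] y [-0.  1. -0.] z [ 0.001 -0.    -1.   ] f [ 0.13 -0.15 -1.07] gap 0.171
```

View pics/w5.png

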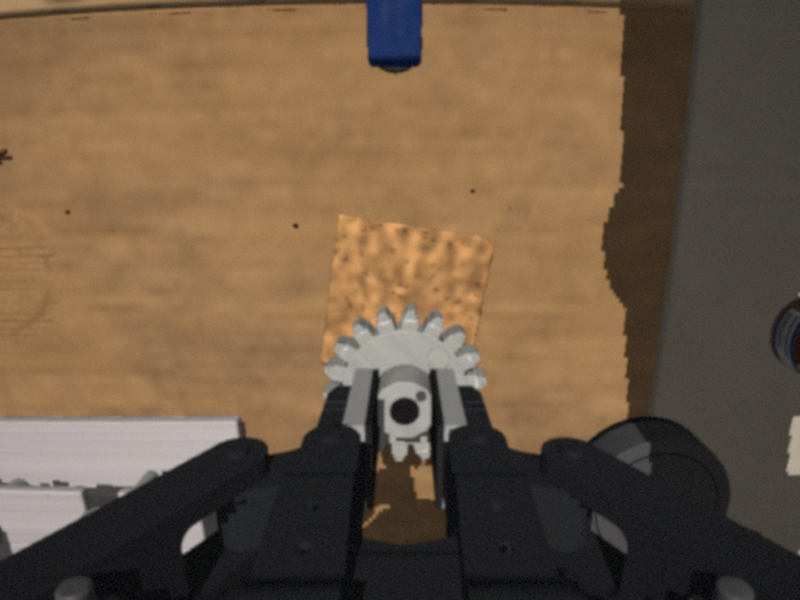

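>>> play_rows(
  plan=[
    [[0,0,0.2],0,-1],
    [[0,0,0.15],0,-1],
    [[0,0,0.08],0,-1],
    [[0,0,0.02],0,-1],
    [[0,0,0],0,-1],
    [[0,0,0],0,0.0],
    [[0,0,0],0,0.0],
    [[0,0,-0.1],0,0.0],
    [[0,0,-0.25],0,0.0],
    [[0,0,-0.25],0,0.0],
  ],
)

```text
t: 6.7
position: [0.4254, -0.1113, 0.1458]
ee_rot: [-0.0, 0.0, 1.0, -0.0]
ft_force: [1.3, -0.2, -0.1]
finger_gap: 0.505
```

>>> play_rows(
  plan=[
    [[0,0,-0.1],0,0],
    [[0,0,0],0,0],
  ],
)

```text
t: 6.95
position: [0.427, -0.1113, 0.166]
ee_rot: [0.002, 0.0, 1.0, 0.0]
ft_force: [-0.4, -0.2, 0.9]
finger_gap: 0.499
```

Run:
```python
from h import *
st(); c=cam("wrist"); crop(c,"w6.png",0,0,640,480,1.25)
import pickle; pickle.dump(c,open("c6.pkl","wb"))
```

```text
t 6.95 pos [ 0.427  -0.1113  0.166 ] x [-1.     0.001 -0.005] y [0.001 1.    0.001] z [ 0.005  0.001 -1.   ] f [-0.44 -0.17  0.9 ] gap 0.499
```

View pics/w6.png

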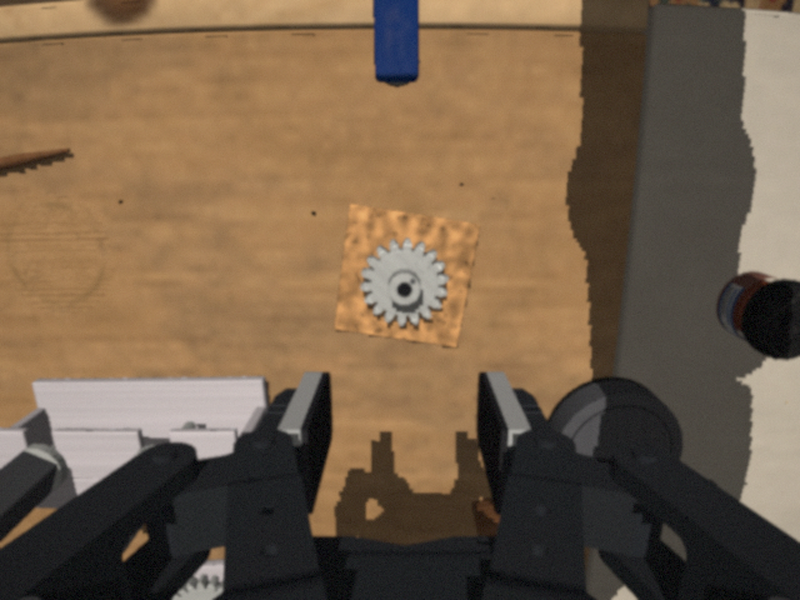

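The 18-tooth gear lies flat on the mat centre at (404,285). Next is the 22-tooth gear.

>>> play_rows(
  plan=[
    [[0.025,0.256,0],0,0],
    [[0.025,0.256,0],0,0],
    [[0.025,0.256,0],0,0],
    [[0.025,0.256,0],0,0],
    [[0.025,0.256,0],0,0],
    [[0.025,0.256,0],0,0],
    [[0.025,0.256,0],0,0],
    [[0.025,0.256,0],0,0],
    [[0,0,0],0,0],
    [[0,0,0],0,0],
  ],
)

```text
t: 8.25
position: [0.3852, 0.297, 0.1627]
ee_rot: [-0.001, 0.0, 1.0, -0.001]
ft_force: [0.5, -1.0, -0.5]
finger_gap: 0.499
```

Run:
```python
from h import *
st(); c=cam("wrist"); 
import pickle; pickle.dump(c,open("c7.pkl","wb"))
u,v=w2p(c,[.387,.298,.016]); print(u,v)
x0,y0=int(u)-65,int(v)-55; print(x0,y0)
crop(c,"w7.png",max(x0,0),max(y0,0),x0+130,y0+110,6)
```

```text
t 8.25 pos [0.3852 0.297  0.1627] x [-1.     0.001  0.002] y [ 0.001  1.    -0.003] z [-0.002 -0.003 -1.   ] f [ 0.54 -1.01 -0.54] gap 0.499
324.843836401509 235.62529501802152
259 180
```

View pics/w7.png

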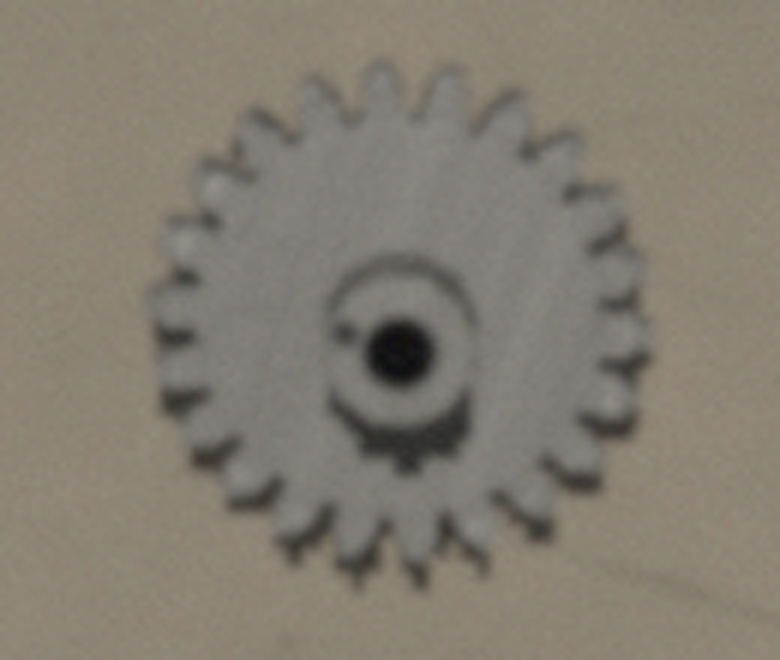

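>>> play_rows(
  plan=[
    [[0,0,0],-0.1095,0],
    [[0,0,0],-0.1095,0],
    [[0,0,0],-0.1095,0],
    [[0,0,0],-0.1095,0],
    [[0,0,0],-0.1095,0],
    [[0,0,0],-0.1095,0],
    [[0,0,0],-0.1095,0],
    [[0,0,0.1],0,0],
    [[0,0,0],0,0],
    [[0,0,0],0,0],
  ],
)

```text
t: 9.55
position: [0.3863, 0.2976, 0.1445]
ee_rot: [0.0, -0.565, 0.825, -0.0]
ft_force: [-0.3, 0.1, 0.4]
finger_gap: 0.504
```

Run:
```python
from h import *
import pickle
c=pickle.load(open("c7.pkl","rb")); h=p2w(c,259+400/6,180+353/6,.023); print("hub prev",h)
st(); c=cam("wrist"); 
pickle.dump(c,open("c8.pkl","wb"))
u,v=w2p(c,h); print(u,v)
x0,y0=int(u)-75,int(v)-60; print(x0,y0)
crop(c,"w8.png",max(x0,0),max(y0,0),x0+150,y0+120,5)
```

```text
hub prev [0.38751116 0.29854437 0.023     ]
t 9.55 pos [0.3863 0.2976 0.1445] x [-0.361 -0.933  0.   ] y [-0.933  0.361 -0.   ] z [ 0. -0. -1.] f [-0.32  0.07  0.39] gap 0.504
320.8801624952782 242.98242515137434
245 182
```

View pics/w8.png

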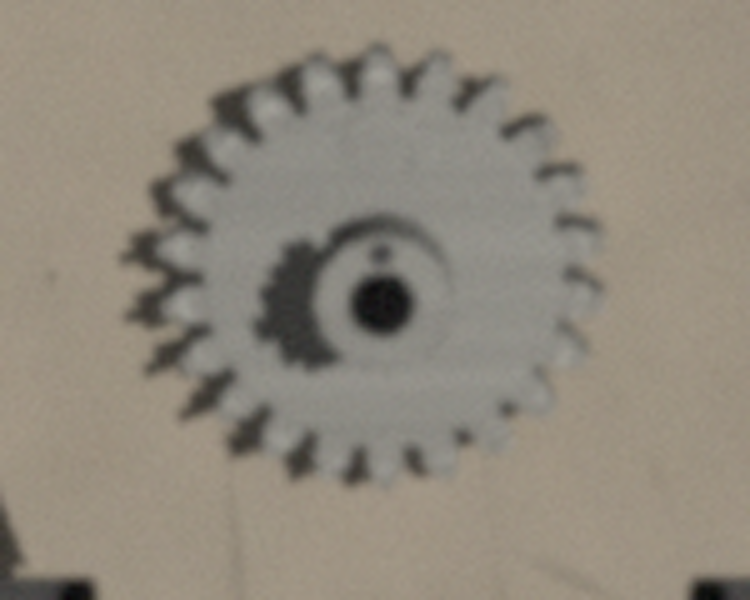

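>>> play_rows(
  plan=[
    [[-0.006,-0.004,0.2],0,0],
    [[0,0,0.2],0,0],
    [[0,0,0.15],0,0],
    [[0,0,0.06],0,0],
    [[0,0,0],0,0],
    [[0,0,0],0,-1],
    [[0,0,0],0,-1],
    [[0,0,0],0,-1],
    [[0,0,0],0,-1],
  ],
)

```text
t: 10.72
position: [0.3881, 0.3001, 0.0239]
ee_rot: [0.001, -0.566, 0.824, 0.0]
ft_force: [-0.8, -1.0, 6.0]
finger_gap: 0.167
```

Run:
```python
from h import *
st(); c=cam("wrist"); crop(c,"w9.png",160,160,480,400,2.4)
```

```text
t 10.72 pos [0.3881 0.3001 0.0239] x [-0.359 -0.933 -0.003] y [-0.933  0.359 -0.001] z [ 0.002  0.002 -1.   ] f [-0.8  -0.98  6.02] gap 0.167
```

View pics/w9.png

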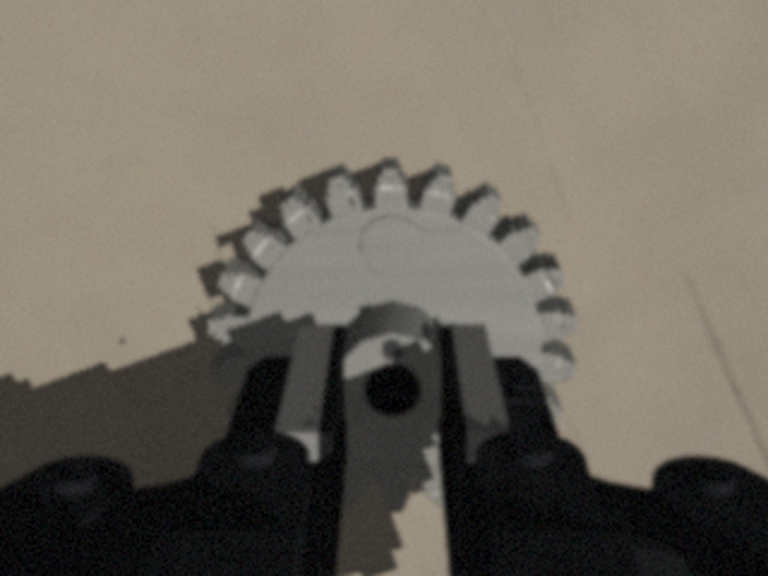

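>>> play_rows(
  plan=[
    [[0,0,-0.1],0,-1],
    [[0,0,-0.25],0,-1],
    [[0,0,-0.25],0,-1],
    [[0,0,0],0.1095,-1],
    [[0,0,0],0.1095,-1],
    [[0,0,0],0.1095,-1],
    [[0,0,0],0.1095,-1],
    [[0,0,0],0.1095,-1],
    [[0,0,0],0.1095,-1],
    [[0,0,0],0.1095,-1],
  ],
)

```text
t: 12.02
position: [0.387, 0.2992, 0.1427]
ee_rot: [0.0, 0.003, 1.0, 0.0]
ft_force: [1.2, 0.6, -2.1]
finger_gap: 0.164
```

>>> play_rows(
  plan=[
    [[-0.1,-0.2,0],0,-1],
    [[-0.1,-0.2,0],0,-1],
    [[-0.1,-0.2,0],0,-1],
    [[-0.1,-0.2,0],0,-1],
    [[-0.1,-0.2,0],0,-1],
    [[-0.1,-0.2,0],0,-1],
    [[-0.1,-0.2,0],0,-1],
    [[0,0,0],0,-1],
    [[0,0,0],0,-1],
  ],
)

```text
t: 13.15
position: [0.5265, 0.0197, 0.1424]
ee_rot: [-0.0, 0.0, 1.0, 0.0]
ft_force: [0.1, 0.2, -1.3]
finger_gap: 0.168
```

Run:
```python
from h import *
import pickle
st(); c=cam("wrist"); pickle.dump(c,open("c10.pkl","wb")); crop(c,"w10.png",160,160,480,400,2.4)
print(w2p(c,[.5277,.0187,.025]))
```

```text
t 13.15 pos [0.5265 0.0197 0.1424] x [-1.     0.001  0.   ] y [0.001 1.    0.001] z [-0.     0.001 -1.   ] f [ 0.09  0.16 -1.27] gap 0.168
[320.95976334 245.52561506]
```

View pics/w10.png

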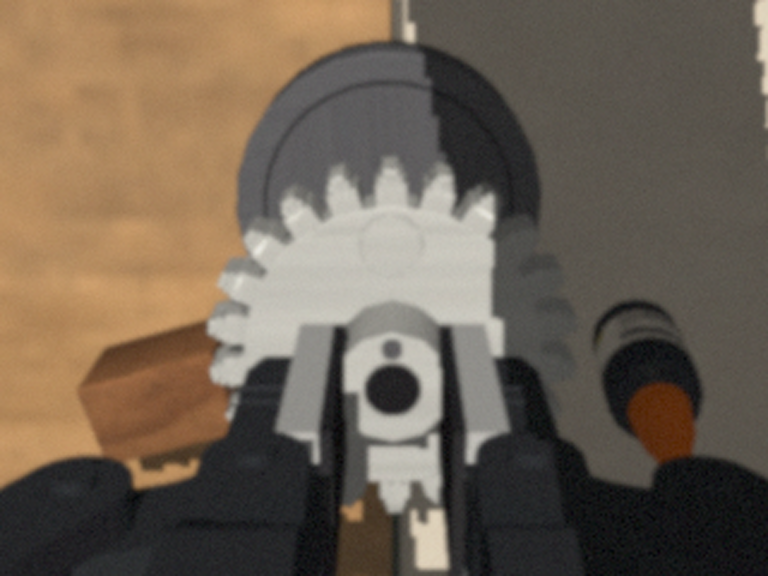

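Run:
```python
from h import *
import pickle
c=pickle.load(open("c10.pkl","rb"))
for o in (.0015,-.0005): 
  print(p2w(c,160+392/2.4,160+388/2.4,.1424+o), "pad",p2w(c,160+390/2.4,160+245/2.4,.1424+o-.013))
```

```text
[0.52262665 0.0199598  0.1439    ] pad [0.5050592  0.01970541 0.1309    ]
[0.52358435 0.01996223 0.1419    ] pad [0.50569092 0.01970414 0.1289    ]
```

>>> play_rows(
  plan=[
    [[-0.0225,-0.0065,0.2],0,-1],
    [[0,0,0.15],0,-1],
    [[0,0,0.09],0,-1],
    [[0,0,0.03],0,-1],
    [[0,0,0],0,-1],
    [[0,0,0],0,-1],
  ],
)

```text
t: 13.95
position: [0.5321, 0.0183, 0.049]
ee_rot: [0.001, 0.0, 1.0, 0.0]
ft_force: [0.6, -0.5, -0.9]
finger_gap: 0.169
```

>>> play_rows(
  plan=[
    [[0,0,0],0,0],
    [[0,0,0],0,0],
    [[0,0,0],0,0],
    [[0,0,-0.1],0,0.0],
    [[0,0,-0.25],0,0.0],
    [[0,0,-0.25],0,0.0],
    [[0,0,0],0,0],
    [[0,0,0],0,0],
  ],
)

```text
t: 14.95
position: [0.5309, 0.0179, 0.168]
ee_rot: [-0.0, 0.0, 1.0, 0.0]
ft_force: [-1.0, -0.1, -0.1]
finger_gap: 0.505
```

Run:
```python
from h import *
import pickle
st(); c=cam("wrist"); pickle.dump(c,open("c11.pkl","wb")); crop(c,"w11.png",220,160,430,320,3.8)
```

```text
t 14.95 pos [0.5309 0.0179 0.168 ] x [-1.     0.001  0.001] y [0.001 1.    0.   ] z [-0.001  0.    -1.   ] f [-0.97 -0.14 -0.15] gap 0.505
```

View pics/w11.png

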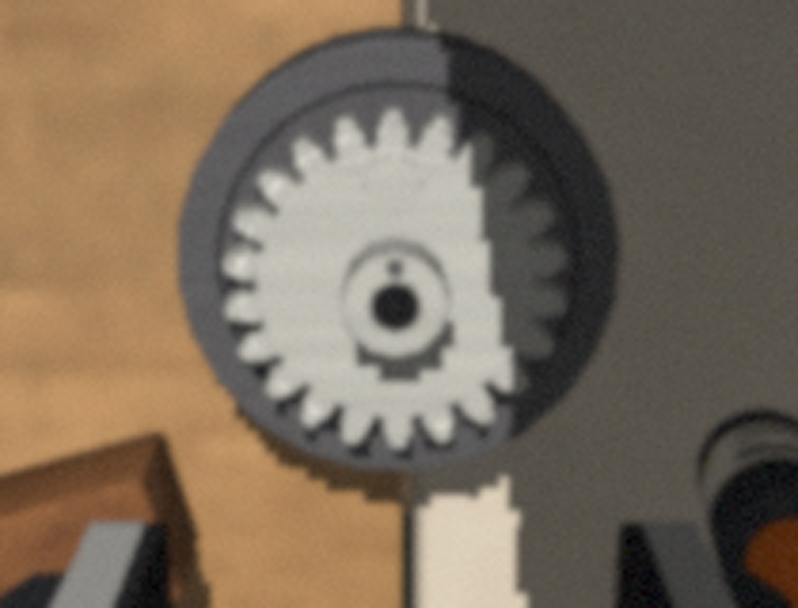

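Run:
```python
from h import *
import pickle
c=pickle.load(open("c11.pkl","rb"))
P=lambda u,v,z:p2w(c,220+u/3.8,160+v/3.8,z)
print("hub",P(395,306,.048))
print("tips L/R/T/B", P(223,280,.034),P(568,280,.034),P(396,108,.034),P(400,450,.034))
print("block L/R/T", P(180,255,.025),P(617,255,.025),P(400,30,.025))
print("scribe L/R/T", P(219,260,.025),P(577,260,.025),P(400,82,.025))
cv2.imwrite("pics/r11.png",np.hstack([cv2.resize(rect(c,.5277,.0187,.025,.045),(400,400)),cv2.resize(enh(rect(c,.515,.0187,.035,.025),2,99),(400,400))]))
```

```text
hub [0.52952358 0.01867115 0.048     ]
tips L/R/T/B [ 0.52844587 -0.01112891  0.034     ] [0.52855044 0.04872876 0.034     ] [0.49866315 0.01891009 0.034     ] [0.55973189 0.01956951 0.034     ]
block L/R/T [ 0.52601534 -0.01966905  0.025     ] [0.52614939 0.05840685 0.025     ] [0.48637812 0.01964012 0.025     ]
scribe L/R/T [ 0.52694864 -0.01271674  0.025     ] [0.52705891 0.05126875 0.025     ] [0.49532372 0.01963694 0.025     ]Traceback (most recent call last):
  File "<stdin>", line 9, in <module>
    return _nx.concatenate(arrs, 1, dtype=dtype, casting=casting)
           ~~~~~~~~~~~~~~~^^^^^^^^^^^^^^^^^^^^^^^^^^^^^^^^^^^^^^^
ValueError: all the input arrays must have same number of dimensions, but the array at index 0 has 3 dimension(s) and the array at index 1 has 2 dimension(s)
```

Run:
```python
from h import *
import pickle
c=cam("top"); print(p2w(c,290+495/3.7,150+320/3.7,.14), p2w(c,290+597/3.7,150+325/3.7,.127)); st()
crop(c,"t12.png",380,190,480,270,8)
```

```text
[ 0.50792921 -0.2377576   0.14      ] [ 0.50891285 -0.30087024  0.127     ]
t 15.05 pos [0.5302 0.0178 0.1669] x [-1.     0.001  0.003] y [ 0.001  1.    -0.   ] z [-0.003 -0.    -1.   ] f [-0.32  0.3  -0.73] gap 0.502
```

View pics/t12.png

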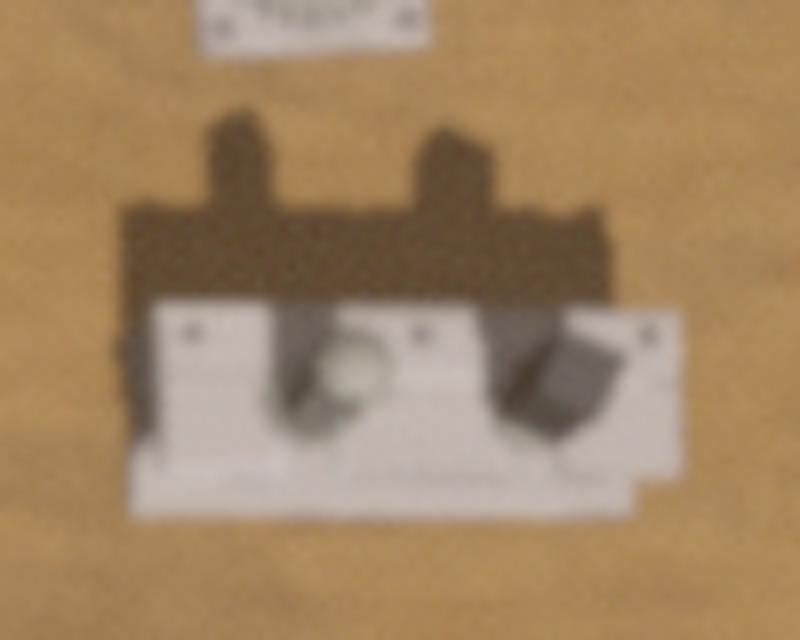

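>>> play_rows(
  plan=[
    [[0.025,-0.213,-0.083],0,0],
    [[0.025,-0.213,-0.083],0,0],
    [[0.025,-0.213,-0.083],0,0],
    [[0.025,-0.213,-0.083],0,0],
    [[0.025,-0.213,-0.083],0,0],
    [[0.025,-0.213,-0.083],0,0],
    [[0,0,0],0,0],
    [[0,0,0],0,0],
    [[0,0,0],0,0],
  ],
)

```text
t: 16.18
position: [0.5012, -0.2359, 0.2666]
ee_rot: [-0.001, -0.001, 1.0, 0.001]
ft_force: [-0.3, -0.1, -1.0]
finger_gap: 0.5
```

Run:
```python
from h import *
import pickle
st(); c=cam("wrist"); pickle.dump(c,open("c13.pkl","wb")); crop(c,"w13.png",0,0,640,480,1.25)
```

```text
t 16.18 pos [ 0.5012 -0.2359  0.2666] x [-1.    -0.002  0.002] y [-0.002  1.     0.001] z [-0.002  0.001 -1.   ] f [-0.28 -0.14 -1.03] gap 0.5
```

View pics/w13.png

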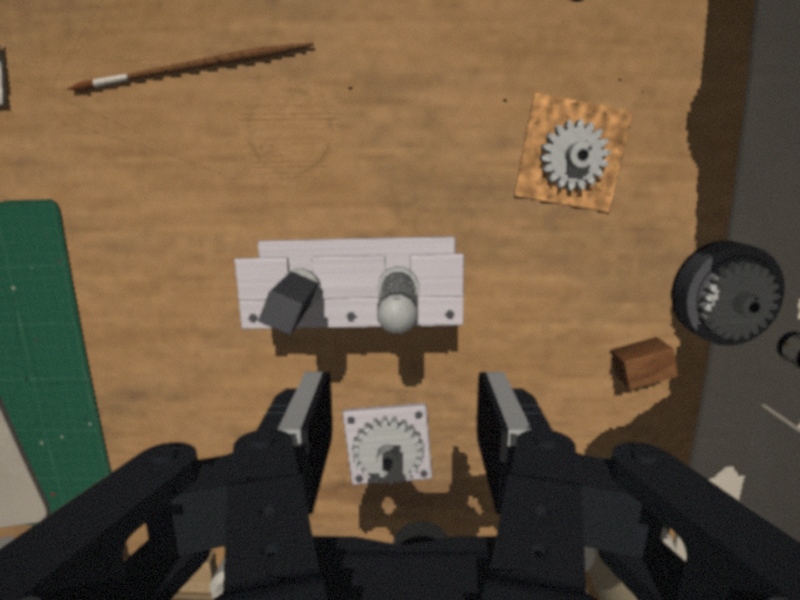

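The round dome is at (397,310) with its collar behind it at (396,275), the square punch is at (290,300), and the rack front edge runs (236,258)–(463,254). I'll zoom in.

Run:
```python
from h import *
import pickle
c=pickle.load(open("c13.pkl","rb")); crop(c,"w13b.png",180,180,380,280,4)
```

```text
(no output)
```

View pics/w13b.png

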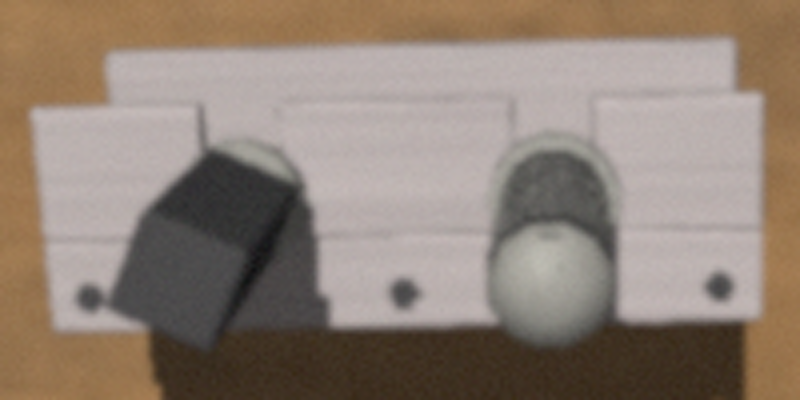

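Run:
```python
from h import *
import pickle
c=pickle.load(open("c13.pkl","rb"))
P=lambda u,v,z:p2w(c,180+u/4,180+v/4,z).round(4)
print("dome",P(552,285,.134),P(552,285,.137),"w",P(490,285,.133),P(614,285,.133))
print("collar L R T",P(490,195,.071),P(620,195,.071),P(555,132,.071),P(555,197,.071))
print("slot a front",P(512,100,.065),P(592,97,.065))
print("rack corners",P(32,108,.065),P(762,93,.065),P(762,318,.065),P(55,331,.065))
```

```text
dome [ 0.5102 -0.2389  0.134 ] [ 0.5094 -0.2389  0.137 ] w [ 0.5105 -0.2492  0.133 ] [ 0.5105 -0.2286  0.133 ]
collar L R T [ 0.5093 -0.2521  0.071 ] [ 0.5093 -0.2258  0.071 ] [ 0.4964 -0.2389  0.071 ] [ 0.5098 -0.2389  0.071 ]
slot a front [ 0.491  -0.2477  0.065 ] [ 0.4904 -0.2315  0.065 ]
rack corners [ 0.4924 -0.3458  0.065 ] [ 0.4895 -0.197   0.065 ] [ 0.5371 -0.1956  0.065 ] [ 0.5401 -0.3448  0.065 ]
```

>>> play_rows(
  plan=[
    [[0,0,0],0.111,0],
    [[0,0,0],0.111,0],
    [[0,0,0],0.111,0],
    [[0,0,0],0.111,0],
    [[0,0,0],0.112,0],
    [[0,0,0],0.111,0],
    [[0,0,0],0.111,0],
    [[0,0,0],0.111,0],
    [[0,0,0],0.111,0],
    [[0,0,0],0,0],
  ],
)

```text
t: 17.48
position: [0.5014, -0.2366, 0.2674]
ee_rot: [-0.0, 0.706, 0.708, -0.0]
ft_force: [0.2, -0.6, 1.0]
finger_gap: 0.493
```

>>> play_rows(
  plan=[
    [[-0.015,0.045,0.1],0,0],
    [[0,0,0.1],0,0],
    [[0,0,0],0,0],
    [[0,0,0],0,0],
  ],
)

```text
t: 17.98
position: [0.5105, -0.2408, 0.2285]
ee_rot: [0.0, 0.707, 0.707, 0.0]
ft_force: [0.0, -0.5, 0.2]
finger_gap: 0.504
```

Run:
```python
from h import *
import pickle
s=st(); print(s["joint_positions"].round(2)); c=cam("wrist"); pickle.dump(c,open("c14.pkl","wb")); crop(c,"w14.png",160,120,480,360,2.4)
```

```text
t 17.98 pos [ 0.5105 -0.2408  0.2285] x [-0.001  1.    -0.   ] y [1.    0.001 0.001] z [ 0.001 -0.    -1.   ] f [ 0.04 -0.45  0.15] gap 0.504
[-0.24  0.33  0.76  1.77 -0.25  1.14  0.6 ]
```

View pics/w14.png

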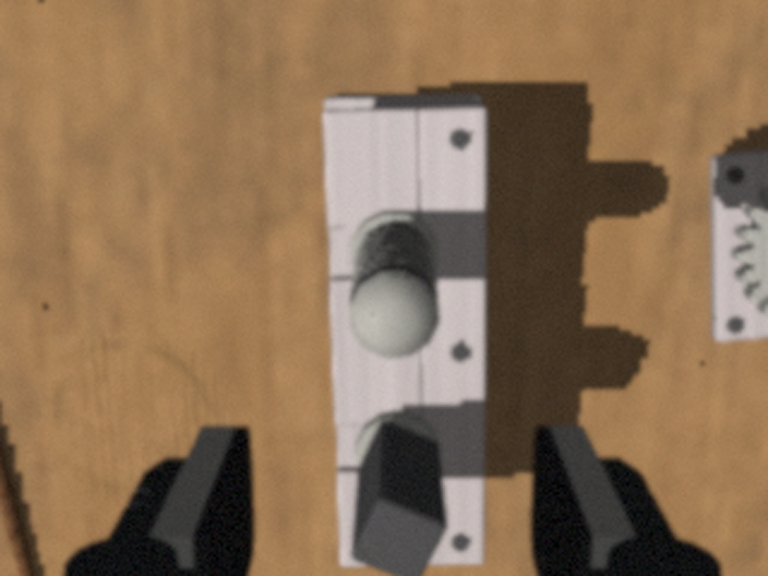

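Run:
```python
from h import *
import pickle
c=pickle.load(open("c14.pkl","rb"))
P=lambda u,v,z:p2w(c,160+u/2.4,120+v/2.4,z).round(4)
print("dome",P(394,312,.135),"collar top edge",P(390,211,.071)," LR",P(350,255,.071),P(437,260,.071))
```

```text
dome [ 0.5106 -0.2384  0.135 ] collar top edge [ 0.5095 -0.2259  0.071 ]  LR [ 0.4976 -0.2391  0.071 ] [ 0.5235 -0.2406  0.071 ]
```

>>> play_rows(
  plan=[
    [[0.01,0,0.2],0,0],
    [[0,0,0.2],0,0],
    [[0,0,0.17],0,0],
    [[0,0,0.1],0,0],
    [[0,0,0],0,0],
    [[0,0,0],0,0],
    [[0,0,0],0,-1],
    [[0,0,0],0,-1],
    [[0,0,0],0,-1],
    [[0,0,0],0,-1],
  ],
)

```text
t: 19.27
position: [0.5111, -0.2392, 0.0954]
ee_rot: [0.001, 0.707, 0.707, 0.001]
ft_force: [-0.9, 1.2, 5.7]
finger_gap: 0.241
```

Run:
```python
from h import *
import pickle
s=st(); c=cam("wrist"); pickle.dump(c,open("c15.pkl","wb")); crop(c,"w15.png",0,0,640,480,1.25)
```

```text
t 19.27 pos [ 0.5111 -0.2392  0.0954] x [ 0.001  1.    -0.   ] y [ 1.    -0.001  0.002] z [ 0.002 -0.    -1.   ] f [-0.9   1.15  5.68] gap 0.241
```

View pics/w15.png

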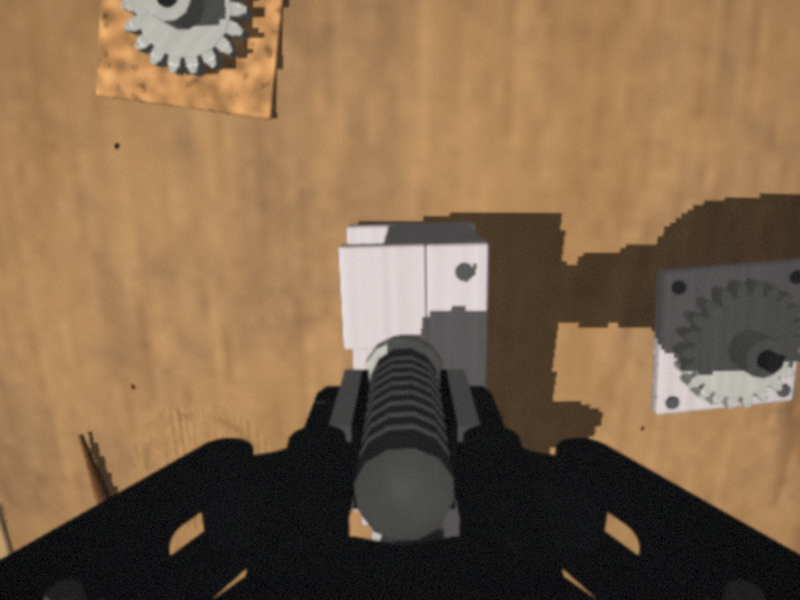

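>>> play_rows(
  plan=[
    [[0,0,-0.05],0,-1],
    [[0,0,-0.15],0,-1],
    [[0,0,-0.2],0,-1],
    [[0,0,-0.25],0,-1],
    [[0,0,0],0,-1],
    [[0,0,0],0,-1],
    [[0,0,0],0,-1],
  ],
)

```text
t: 20.2
position: [0.5092, -0.238, 0.2223]
ee_rot: [-0.001, 0.707, 0.707, -0.001]
ft_force: [-1.3, -0.1, -0.7]
finger_gap: 0.239
```

Run:
```python
from h import *
import pickle
s=st(); c=cam("wrist"); pickle.dump(c,open("c16.pkl","wb")); crop(c,"w16.png",160,120,480,360,2.4)
c=cam("scene"); crop(c,"s16.png",280,120,480,270,4)
```

```text
t 20.2 pos [ 0.5092 -0.238   0.2223] x [0.001 1.    0.001] y [ 1.    -0.001 -0.003] z [-0.003  0.001 -1.   ] f [-1.29 -0.06 -0.75] gap 0.239
```

View pics/w16.png

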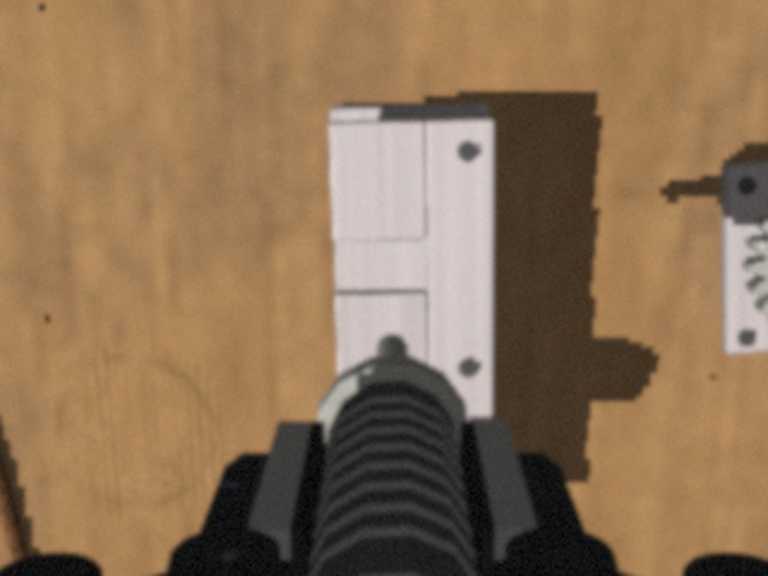

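View pics/s16.png

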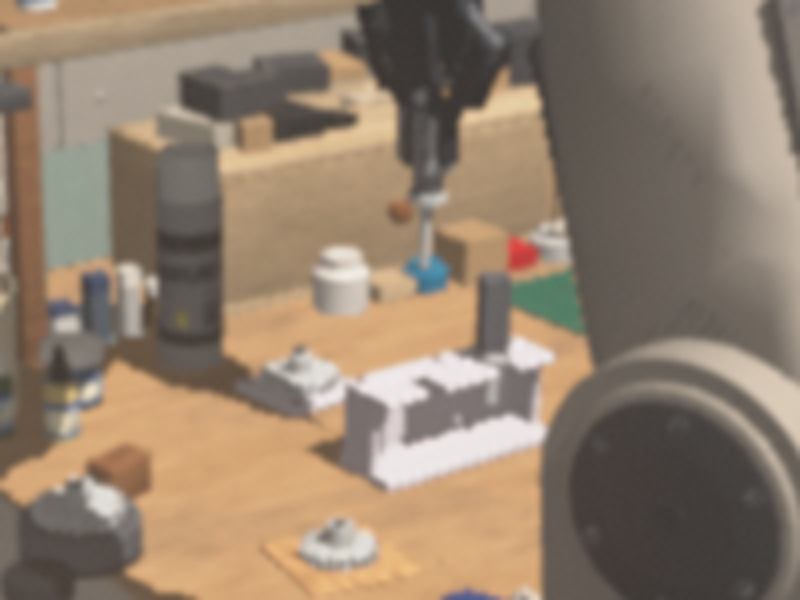

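```bash
cat > ov.py <<'E'
from h import *
import pickle,sys
def overlay(c,pos,Rt,off,zo=.0304,tilt=(0,0),comp=0):
    im=cv2.resize(np.ascontiguousarray(c["pixels"][:,:,::-1]),None,fx=3,fy=3,interpolation=cv2.INTER_CUBIC)
    th=np.linspace(0,2*np.pi,60)
    for r,d,col in [(13.5e-3,zo-.006,(0,255,0)),(13.5e-3,zo,(0,200,0)),(3.5e-3,zo+.044-comp,(0,0,255)),(11e-3,zo-.006,(255,0,0))]:
        pts=np.array([w2p(c,pos+Rt@np.array([off[0]+tilt[0]*d+r*np.cos(t),off[1]+tilt[1]*d+r*np.sin(t),d])) for t in th])
        cv2.polylines(im,[((pts+.5)*3).astype(int)],True,col,1)
    return im
E
python3 - <<'E'
from ov import *
c=pickle.load(open("c16.pkl","rb")); Rt=c["R"]@np.array(c["tool_from_camera"])[:3,:3].T; pos=c["p"]-Rt@np.array(c["tool_from_camera"])[:3,3]
a=overlay(c,pos,Rt,(0,0))[680:1100,780:1180]; b=overlay(c,pos,Rt,(.002,0))[680:1100,780:1180]
cv2.imwrite("pics/o16.png",np.hstack([a,b]))
E
```

```text
(no output)
```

View pics/o16.png

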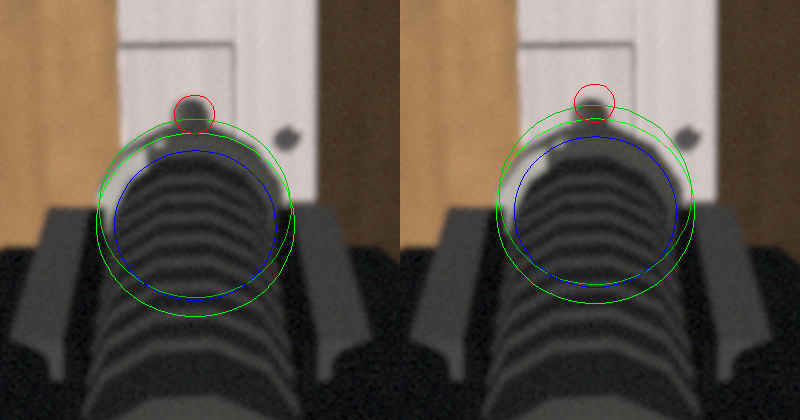

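>>> play_rows(
  plan=[
    [[0.15,0.01,0],0,-1],
    [[0.25,0,0],0,-1],
    [[0.25,0,0],0,-1],
    [[0.25,0,0],0,-1],
    [[0.25,0,0],0,-1],
    [[0.135,0,0.1],0,-1],
    [[0,0,0.2],0,-1],
    [[0,0,0.05],0,-1],
    [[0,0,0],0,-1],
    [[0,0,0],0,-1],
  ],
)

```text
t: 21.55
position: [0.5135, 0.0176, 0.1551]
ee_rot: [0.001, 0.708, 0.706, 0.001]
ft_force: [-0.3, -1.2, -1.5]
finger_gap: 0.242
```

Run:
```python
from ov import *
st(); c=cam("wrist"); pickle.dump(c,open("c17.pkl","wb")); Rt=c["R"]@np.array(c["tool_from_camera"])[:3,:3].T; pos=c["p"]-Rt@np.array(c["tool_from_camera"])[:3,3]
crop(c,"w17.png",220,140,430,300,3.8)
a=overlay(c,pos,Rt,(0,0))
th=np.linspace(0,2*np.pi,60)
pts=np.array([w2p(c,np.array([.5112+.005*np.cos(t),.0188+.005*np.sin(t),.035])) for t in th])
cv2.polylines(a,[((pts+.5)*3).astype(int)],True,(255,0,255),1)
cv2.imwrite("pics/o17.png",a[450:1000,650:1300])
st()
```

```text
t 21.55 pos [0.5135 0.0176 0.1551] x [0.002 1.    0.   ] y [ 1.    -0.002  0.002] z [ 0.002  0.    -1.   ] f [-0.28 -1.16 -1.51] gap 0.242
t 21.6 pos [0.5135 0.0177 0.1552] x [0.002 1.    0.001] y [ 1.    -0.002  0.003] z [ 0.003  0.001 -1.   ] f [-0.28 -0.84 -1.44] gap 0.242
```

View pics/w17.png

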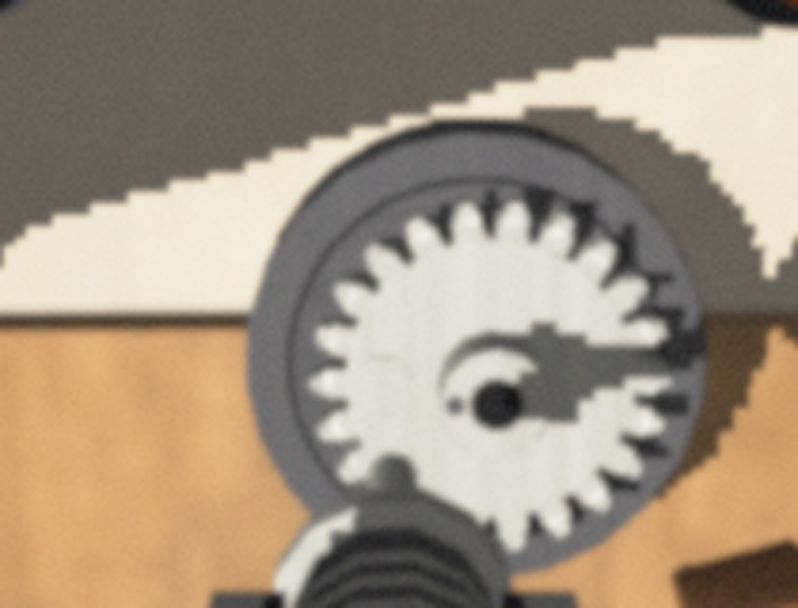

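View pics/o17.png

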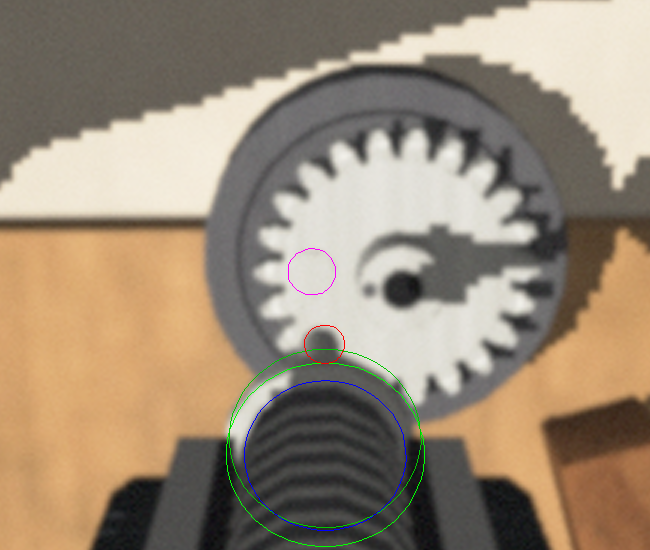

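Run:
```python
from h import *
import pickle
c=pickle.load(open("c17.pkl","rb"))
P=lambda u,v,z:p2w(c,220+u/3.8,140+v/3.8,z).round(4)
h=P(496,404,.048); d=P(455,405,.048)-h; print("hub",h,"dir",d/np.linalg.norm(d)); print("pad",h+.018*d/np.linalg.norm(d))
print("tips L,T",P(306,386,.034),P(515,200,.034))
im=rect(c,.518,.019,.035,.03); 
e=cv2.createCLAHE(6,(4,4)).apply(cv2.GaussianBlur(cv2.cvtColor(im,cv2.COLOR_BGR2GRAY),(0,0),3))
g=im[:,:,1].astype(float); g=cv2.GaussianBlur(g,(0,0),3); g=np.clip((g-195)/(235-195)*255,0,255).astype(np.uint8)
print(np.percentile(im,[5,50,80,95]))
cv2.imwrite("pics/r17.png",np.hstack([cv2.resize(x,(400,400)) for x in (e,g)]))
```

```text
hub [0.5294 0.0183 0.048 ] dir [-0.99987795 -0.01562309  0.        ]
pad [0.5114022  0.01801878 0.048     ]
tips L,T [0.4988 0.0177 0.034 ] [0.533  0.0485 0.034 ]
[ 77. 178. 222. 227.]
```

View pics/r17.png

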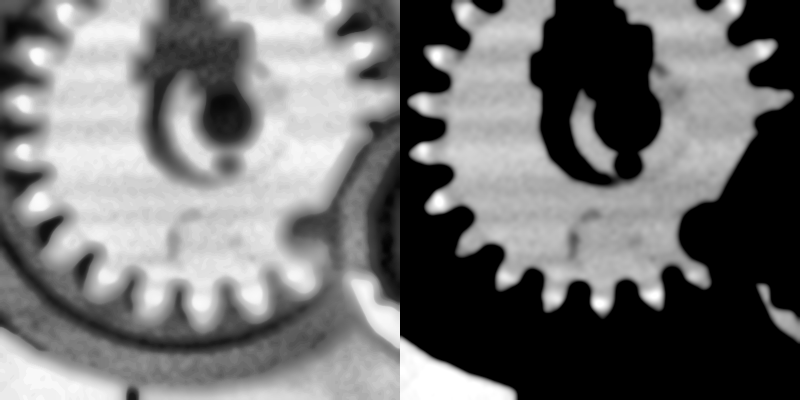

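>>> play_rows(
  plan=[
    [[0.003,-0.0115,0.08],0,-1],
    [[0,0,0.09],0,-1],
    [[0,0,0],0,-1],
    [[0,0,0],0,-1],
    [[0,0,0],0,-1],
  ],
)

```text
t: 22.22
position: [0.5106, 0.0188, 0.1203]
ee_rot: [0.0, 0.707, 0.707, 0.0]
ft_force: [0.1, -0.6, -1.6]
finger_gap: 0.244
```

Run:
```python
from ov import *
st(); c=cam("wrist"); pickle.dump(c,open("c18.pkl","wb")); Rt=c["R"]@np.array(c["tool_from_camera"])[:3,:3].T; pos=c["p"]-Rt@np.array(c["tool_from_camera"])[:3,3]
a=overlay(c,pos,Rt,(0,0))
th=np.linspace(0,2*np.pi,60)
pts=np.array([w2p(c,np.array([.5113+.005*np.cos(t),.0182+.005*np.sin(t),.035])) for t in th])
cv2.polylines(a,[((pts+.5)*3).astype(int)],True,(255,0,255),1)
crop(c,"w18.png",250,170,400,280,5)
cv2.imwrite("pics/o18.png",a[550:950,750:1250])
st()
```

```text
t 22.23 pos [0.5106 0.0188 0.1203] x [0.001 1.    0.   ] y [ 1.    -0.001  0.001] z [ 0.001  0.    -1.   ] f [ 0.13 -0.58 -1.65] gap 0.244
t 22.27 pos [0.5105 0.0189 0.1203] x [0.001 1.    0.   ] y [ 1.    -0.001  0.001] z [ 0.001  0.    -1.   ] f [ 0.8   1.4  -1.24] gap 0.243
```

View pics/o18.png

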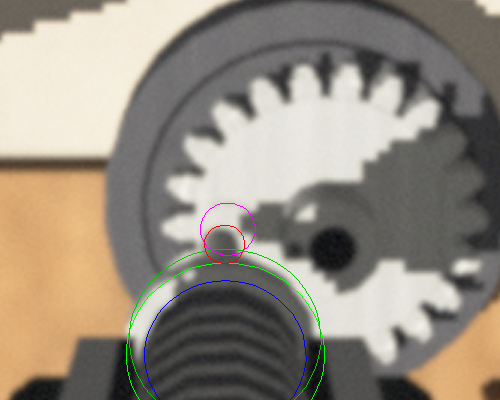

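View pics/w18.png

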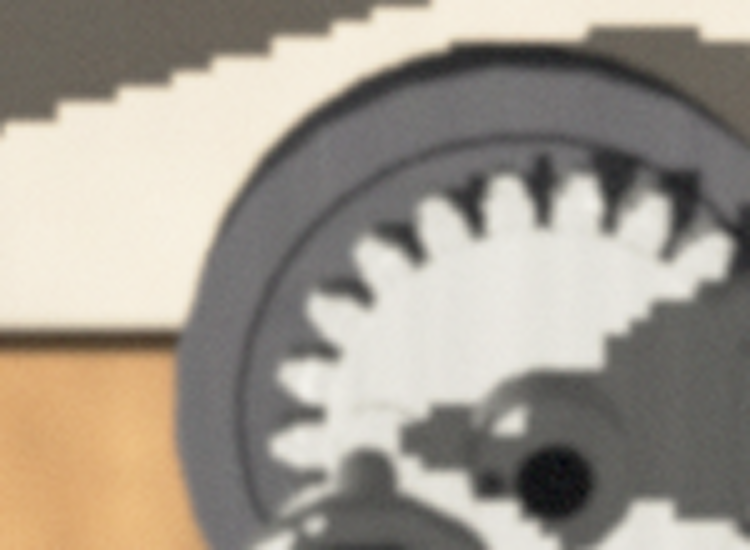

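>>> play_rows(
  plan=[
    [[-0.003,0.0035,0.02],0,-1],
    [[0,0,0.02],0,-1],
    [[0,0,0],0,-1],
    [[0,0,0],0,-1],
    [[0,0,0],0,-1],
  ],
)

```text
t: 22.9
position: [0.5109, 0.0182, 0.112]
ee_rot: [0.0, 0.707, 0.707, 0.0]
ft_force: [0.4, -0.3, -0.9]
finger_gap: 0.241
```

Run:
```python
from ov import *
st(); c=cam("wrist"); pickle.dump(c,open("c19.pkl","wb")); Rt=c["R"]@np.array(c["tool_from_camera"])[:3,:3].T; pos=c["p"]-Rt@np.array(c["tool_from_camera"])[:3,3]
crop(c,"w19.png",270,190,390,280,6)
st()
```

```text
t 22.9 pos [0.5109 0.0182 0.112 ] x [0.001 1.    0.   ] y [ 1.    -0.001  0.   ] z [ 0.  0. -1.] f [ 0.37 -0.26 -0.93] gap 0.241
t 22.95 pos [0.5109 0.0183 0.112 ] x [0.001 1.    0.   ] y [ 1.    -0.001  0.   ] z [ 0.  0. -1.] f [ 0.09  0.48 -1.55] gap 0.244
```

View pics/w19.png

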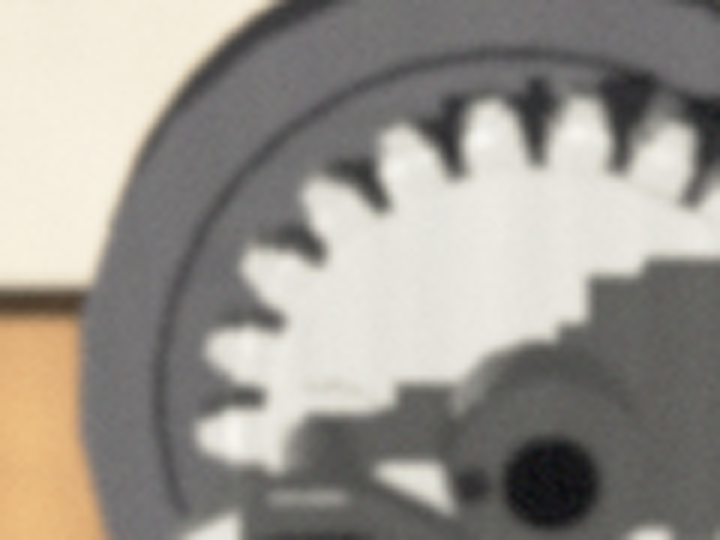

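>>> play_rows(
  plan=[
    [[0,0.002,0.0075],0,-1],
    [[0,0,0.0075],0,-1],
    [[0,0,0.0075],0,-1],
    [[0,0,0],0,-1],
    [[0,0,0],0,-1],
  ],
)

```text
t: 23.58
position: [0.5114, 0.0182, 0.1076]
ee_rot: [0.0, 0.707, 0.707, 0.0]
ft_force: [-0.5, -0.2, 2.9]
finger_gap: 0.242
```

>>> play_rows(
  plan=[
    [[0,0,0.0075],0,-1],
    [[0,0,0.0075],0,-1],
    [[0,0,0],0,-1],
  ],
)

```text
t: 23.95
position: [0.5114, 0.0183, 0.1046]
ee_rot: [0.0, 0.707, 0.707, 0.0]
ft_force: [-1.8, 0.5, 4.8]
finger_gap: 0.24
```

>>> play_rows(
  plan=[
    [[0,0,0.007],0,-1],
    [[0,0,0],0,-1],
    [[0,0,0],0,-1],
  ],
)

```text
t: 24.32
position: [0.5114, 0.0183, 0.1034]
ee_rot: [-0.0, 0.707, 0.707, 0.0]
ft_force: [-0.9, -0.2, 6.6]
finger_gap: 0.24
```

Run:
```python
from ov import *
st(); c=cam("wrist"); pickle.dump(c,open("c20.pkl","wb"));crop(c,"w20.png",270,190,390,280,6)
c=cam("scene"); crop(c,"s20.png",260,200,360,280,7)
```

```text
t 24.32 pos [0.5114 0.0183 0.1034] x [0.001 1.    0.   ] y [ 1.    -0.001  0.   ] z [ 0.  0. -1.] f [-0.86 -0.15  6.62] gap 0.24
```

View pics/w20.png

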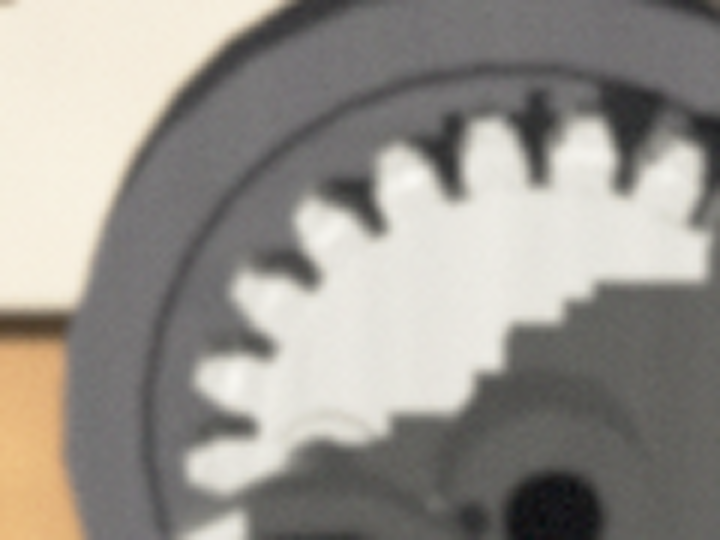

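View pics/s20.png

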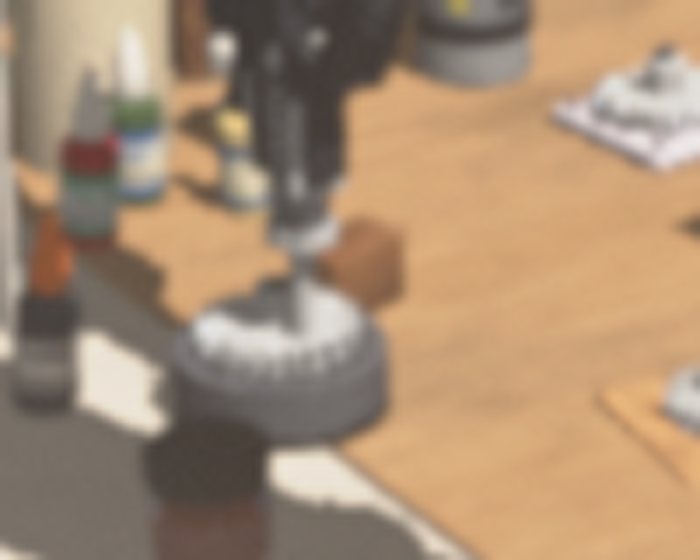

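The punch is upright on the pad at about 8 N, which is roughly 6 mm. I'll hold about 1 s, then lift straight.

>>> play_rows(
  plan=[
    [[0,0,0],0,-1],
    [[0,0,0],0,-1],
    [[0,0,0],0,-1],
    [[0,0,0],0,-1],
    [[0,0,0],0,-1],
    [[0,0,0],0,-1],
    [[0,0,0],0,-1],
    [[0,0,0],0,-1],
  ],
)

```text
t: 25.42
position: [0.5114, 0.0183, 0.1034]
ee_rot: [-0.0, 0.707, 0.707, 0.0]
ft_force: [-1.9, 0.7, 6.6]
finger_gap: 0.239
```

>>> play_rows(
  plan=[
    [[0,0,-0.015],0,-1],
    [[0,0,-0.02],0,-1],
    [[0,0,-0.05],0,-1],
    [[0,0,-0.1],0,-1],
    [[0,0,-0.2],0,-1],
    [[0,0,-0.2],0,-1],
    [[0,0,0],0,-1],
    [[0,0,0],0,-1],
  ],
)

```text
t: 26.42
position: [0.5103, 0.0183, 0.2192]
ee_rot: [-0.001, 0.707, 0.707, -0.001]
ft_force: [-0.7, 0.3, -2.0]
finger_gap: 0.242
```

Run:
```python
from ov import *
st(); c=cam("wrist"); crop(c,"w21.png",200,120,440,300,3.3)
```

```text
t 26.43 pos [0.5103 0.0183 0.2192] x [0.001 1.    0.   ] y [ 1.    -0.001 -0.002] z [-0.002  0.    -1.   ] f [-0.72  0.27 -2.02] gap 0.242
```

View pics/w21.png

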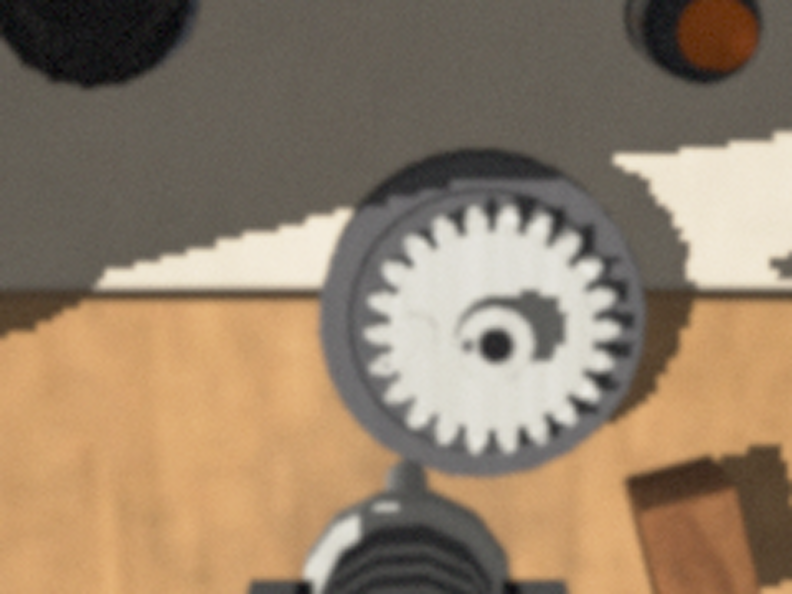

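>>> play_rows(
  plan=[
    [[-0.15,0.0035,0],0,-1],
    [[-0.25,0,0],0,-1],
    [[-0.25,0,0],0,-1],
    [[-0.25,0,0],0,-1],
    [[-0.25,0,0],0,-1],
    [[-0.137,0,0],0,-1],
    [[0,0,0.1],0,-1],
    [[0,0,0],0,-1],
    [[0,0,0],0,-1],
    [[0,0,0],0,-1],
  ],
)

```text
t: 27.72
position: [0.5121, -0.2388, 0.2003]
ee_rot: [0.0, 0.707, 0.707, 0.0]
ft_force: [0.2, -0.9, -1.8]
finger_gap: 0.244
```

Run:
```python
from ov import *
st(); c=cam("wrist"); pickle.dump(c,open("c22.pkl","wb")); Rt=c["R"]@np.array(c["tool_from_camera"])[:3,:3].T; pos=c["p"]-Rt@np.array(c["tool_from_camera"])[:3,3]
a=overlay(c,pos,Rt,(0,0))
th=np.linspace(0,2*np.pi,60)
pts=np.array([w2p(c,np.array([.5105+.008*np.cos(t),-.2388+.008*np.sin(t),.065])) for t in th])
cv2.polylines(a,[((pts+.5)*3).astype(int)],True,(255,0,255),1)
cv2.imwrite("pics/o22.png",a[450:1050,650:1300])
```

```text
t 27.73 pos [ 0.5121 -0.2388  0.2003] x [-0.  1.  0.] y [1.    0.    0.001] z [ 0.001  0.    -1.   ] f [ 0.2  -0.89 -1.84] gap 0.244
```

View pics/o22.png

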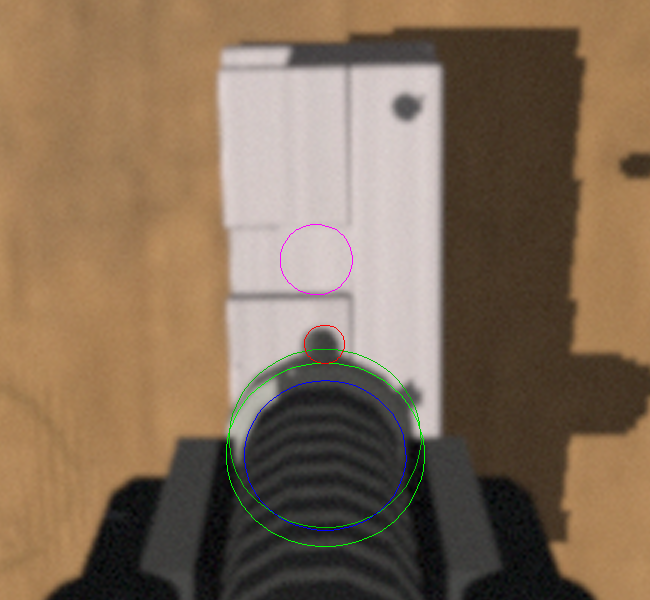

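>>> play_rows(
  plan=[
    [[0,-0.007,0.1],0,-1],
    [[0,0,0.13],0,-1],
    [[0,0,0],0,-1],
    [[0,0,0],0,-1],
    [[0,0,0],0,-1],
  ],
)

```text
t: 28.4
position: [0.5112, -0.2395, 0.1553]
ee_rot: [0.001, 0.707, 0.707, 0.001]
ft_force: [0.5, -0.4, -0.8]
finger_gap: 0.242
```

Run:
```python
from ov import *
st(); c=cam("wrist"); pickle.dump(c,open("c23.pkl","wb")); Rt=c["R"]@np.array(c["tool_from_camera"])[:3,:3].T; pos=c["p"]-Rt@np.array(c["tool_from_camera"])[:3,3]
a=overlay(c,pos,Rt,(0,0))
th=np.linspace(0,2*np.pi,60)
pts=np.array([w2p(c,np.array([.5105+.008*np.cos(t),-.2388+.008*np.sin(t),.065])) for t in th])
cv2.polylines(a,[((pts+.5)*3).astype(int)],True,(255,0,255),1)
cv2.imwrite("pics/o23.png",a[450:1050,650:1300])
```

```text
t 28.4 pos [ 0.5112 -0.2395  0.1553] x [ 0.001  1.    -0.001] y [ 1.    -0.001  0.002] z [ 0.002 -0.001 -1.   ] f [ 0.48 -0.44 -0.84] gap 0.242
```

View pics/o23.png

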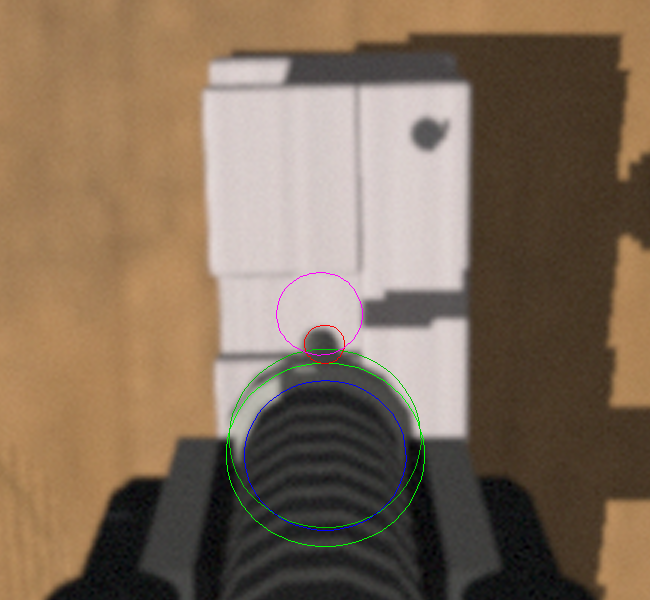

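>>> play_rows(
  plan=[
    [[0.002,-0.001,0.06],0,-1],
    [[0,0,0.08],0,-1],
    [[0,0,0.08],0,-1],
    [[0,0,0.05],0,-1],
    [[0,0,0.024],0,-1],
    [[0,0,0],0,-1],
    [[0,0,0],0,-1],
  ],
)

```text
t: 29.32
position: [0.5101, -0.239, 0.0954]
ee_rot: [0.0, 0.707, 0.707, 0.0]
ft_force: [-1.2, 0.7, 1.9]
finger_gap: 0.236
```

>>> play_rows(
  plan=[
    [[0,0,0],0,-0.3],
    [[0,0,0],0,0],
    [[0,0,0],0,0],
    [[0,0,0],0,0],
    [[0,0,-0.1],0,0],
    [[0,0,-0.2],0,0],
    [[0,0,-0.25],0,0],
    [[0,0,-0.15],0,0],
    [[0,0,0],0,0],
    [[0,0,0],0,0],
  ],
)

```text
t: 30.58
position: [0.5097, -0.2385, 0.2351]
ee_rot: [-0.0, 0.707, 0.707, 0.0]
ft_force: [0.4, -1.1, -0.5]
finger_gap: 0.502
```

Run:
```python
from h import *
st(); c=cam("wrist"); crop(c,"w24.png",160,120,480,360,2.4)
P=lambda u,v,z:p2w(c,160+u/2.4,120+v/2.4,z).round(4)
c2=cam("scene"); crop(c2,"s24.png",230,160,450,325,3.6)
c3=cam("top"); crop(c3,"t24.png",150,150,480,330,2.4)
import pickle; pickle.dump(c,open("c24.pkl","wb"))
```

```text
t 30.57 pos [ 0.5097 -0.2385  0.2351] x [0.001 1.    0.001] y [ 1.    -0.001 -0.   ] z [-0.     0.001 -1.   ] f [ 0.38 -1.07 -0.53] gap 0.502
```

View pics/w24.png

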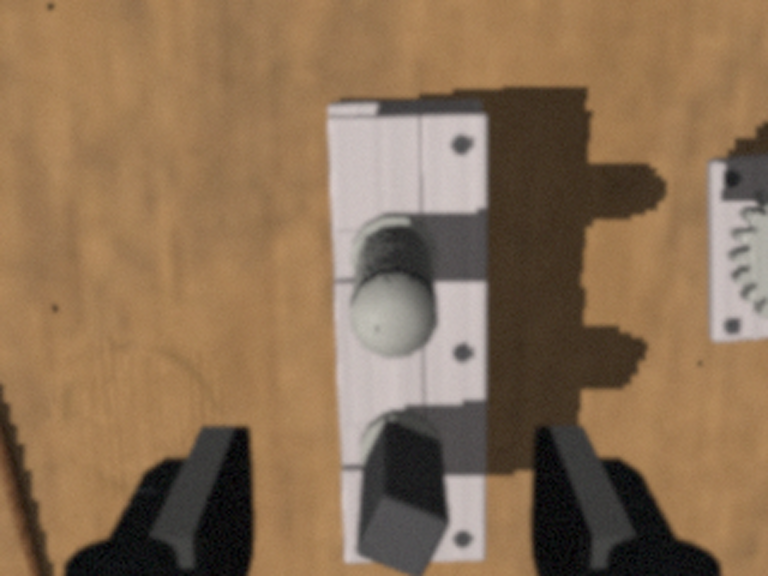

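View pics/s24.png

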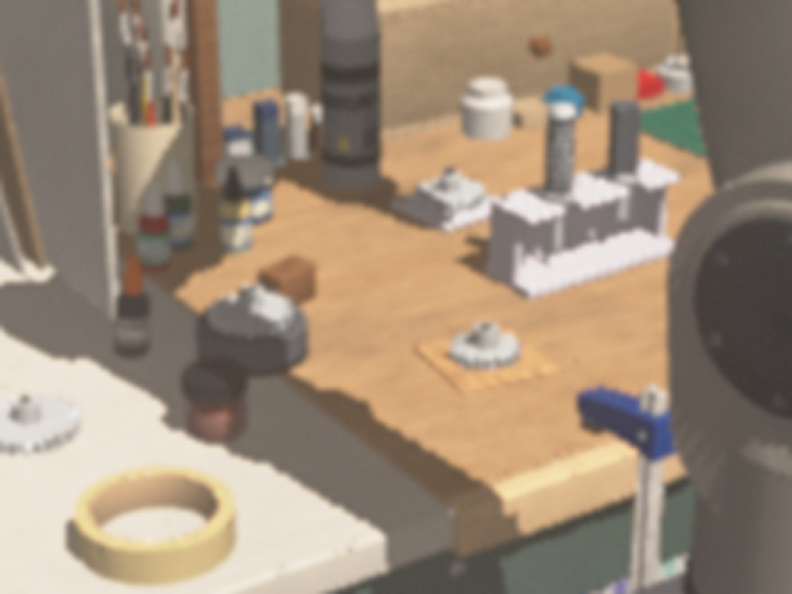

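View pics/t24.png

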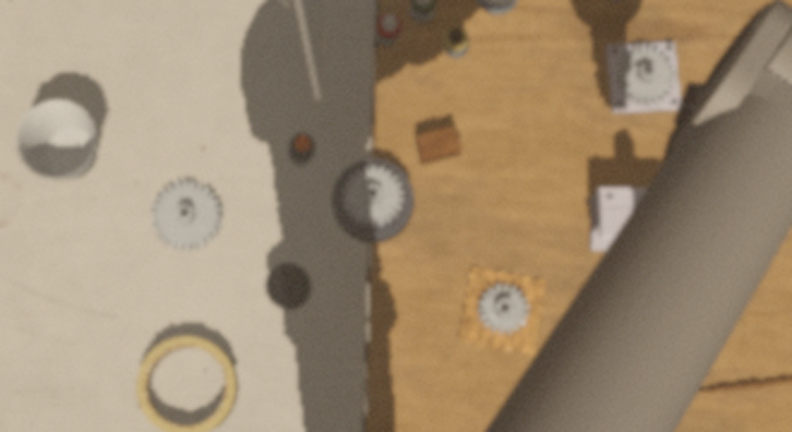

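The punch hangs upright in its slot at the same spot as before, both gears are in place, the other objects have not moved, and the gripper is clear. I'm handing in now.

Run:
```python
from h import *
c=__import__("pickle").load(open("c24.pkl","rb"))
P=lambda u,v,z:p2w(c,160+u/2.4,120+v/2.4,z).round(4)
print("dome",P(394,313,.135),"collar edge",P(390,213,.071))
st(); print(arm.sign_off())
```

```text
dome [ 0.5097 -0.2382  0.135 ] collar edge [ 0.5086 -0.2252  0.071 ]
t 30.73 pos [ 0.5094 -0.2383  0.234 ] x [0.001 1.    0.001] y [ 1.    -0.001 -0.002] z [-0.002  0.001 -1.   ] f [ 0.73 -0.15  0.11] gap 0.497
the job is handed in; nothing more can be done
None
```

I did the whole job and handed it in at about 31 s of the 72 s allowed; sign-off gave no verdict.

- **18-tooth gear:** it now lies flat, hub up, in the middle of the cork mat, judged by eye from the wrist picture.
- **22-tooth gear:** I counted 22 teeth on it and laid it on the block, about 1.5 mm from the block's measured centre. It looked unmoved after the punching.
- **Punching:** the tip was within about 1 mm of the pad centre by my image estimates, with the punch upright. It was pressed to about 8 N and held for 1.1 s, then lifted straight off.
- **Plunger depth:** my two estimates disagreed slightly, about 6 mm from the force and about 6.5 mm from the travel. Both are well inside the 4 to 9 mm limits.
- **Punch:** it hangs upright in its original slot, within about 1 mm of where I first measured it.
- **Everything else:** in the last pictures the third gear, the square-handled punch, the bottle, jar, offcut and tape all looked undisturbed. The open gripper was well above the punch and touching nothing.

No check failed.

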